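# Put the round-bottom flasks back on their own cork rings

### The arm

A 6-joint arm with a two-finger parallel gripper is mounted at the origin on a cart in front of the work surface, level with it; the furniture and walls round the work are solid. World frame = base frame: x ahead of the robot, y to its left, z up, the work surface at z = 0. Lengths are in m, angles in rad, forces in N, time in s.
With the tool pointing down it reaches from about 0.275 to 0.85 m from the base axis. Payload 5.2 kg.
Tool frame: the origin (TCP) lies at the very end of the fingers, on their centre line; the grasp point (between the pads) lies 19 mm behind it; x points along the fingers, z is the direction in which the jaws open and shut, and the axes are right-handed (so a half turn about x gives the same grasp; the last joint's range is limited). The gripper opens to 85 mm and grips with 20 to 120 N. Pads are 22 mm wide; open, the fingers measure 114 mm over their backs; the gripper's body (76 mm by 85 mm) begins 54 mm behind the grasp point. The pads swing forward as they close: fully open they stand 13 mm farther back than shut.
Start: joints at [0.958, 0.259, 1.535, -0, 1.348, -0.203], TCP at [0.219, 0.504, 0.21] pointing down, gripper open.
Joint ranges: [-3.14, 3.14], [-0.91, 2.08], [0.19, 2.58], [-1.22, 4.36], [0.22, 2.71], [-3.12, 3.12]. Speed limits (rad/s): [2.57, 2.57, 3.14, 3.14, 3.14, 3.14].

### API

Orientations are given as a unit quaternion [w, x, y, z].
In Python, from rig import robot gives the robot as it stands.
- The arm moves only by the tool move_arm, never from a script. Its argument "series" is a list of rows, each an object of numbers: "gripper": the opening, from -1 (shut) to 1 (fully open); "x", "y", "z": the shift along the tool's x, y, z in cm; "turn": the turn about the tool's x in degrees. In form: [{"gripper": .., "x": .., "y": .., "z": .., "turn": ..}, ...]. A call has 1 to 8 rows; each row shifts and turns the commanded pose from where the row before left it, along the tool's axes as they then stand; what a row does not reach is not made up. A row lasts 1/10 s, in which the tool goes at most 50 mm and 8.59 degrees, less where a joint would pass 70% of its speed; a pose out of reach is approached as far as the arm can. A call with a gripper value outside its range is refused whole. The fingers move at their own pace and stop on an object; the grip force is fixed at half the most. Time passes only in rows, so rows that do not move let the fingers close. It gives the time, the measured TCP pose, the force and the opening at its end, in the units of the state.
- robot.state(): the state, without advancing time (a new reading comes with each control period).
- robot.camera(name): name is "scene" or "top"; returns a dict with "img" (420x560x3 uint8, red, green, blue), "camera_matrix" (3x3 intrinsics, pixels), "k1" (the pictures are not rectified: a ray, as slopes to the right and down, at radius r is drawn at 1 + k1 r^2 times it, then the intrinsics apply), "extrinsics" (4x4, takes a point from camera to world coordinates). Camera axes: x right, y up, looking along -z (the intrinsics and any distortion apply to the point x, -y, -z); pixel columns grow to the right and rows downward; lengths in m; the calibration is good to about 2 mm. A picture is of the moment at which its call begins. There is no depth.
- robot.finish_job(): hands the job in, once; it reports no verdict.
The state is a dict: "time": time; "joint_pos": joint angles; "qvel": joint speeds; "joint_efforts": joint torques, N m; "tool_pos": TCP position; "tool_rot": TCP orientation; "force": force on the tool from outside, world axes, zero at the start; "moment": the same for the moment, N m; "gripper_width": finger opening in m.
Only numpy, scipy, OpenCV 4.12 (cv2) and the standard library are available. Lean on these libraries where they do the work, as an engineer would, in place of code of your own. Each camera call takes 0.05 s, during which the arm holds its last target.

### The job

The three round-bottom flasks have been put back on one another's cork rings. Set each one upright on the ring of its own size: the small flask on the small ring, the medium on the medium and the large on the large; the empty square rest is free for parking one on the way. The glass is fragile: set each flask down gently, do not tip one over or knock two together, and leave the timer, the tape roll and the funnel where they stand.

Things in the scene. Friction and masses are not known exactly. Their poses are not given: they have to be found in the camera images.
- flask_small_neck (a point): small flask: clear glass ball 36 mm across, straight neck and white stopper 22 mm wide, 78 mm tall, about 50 g, bottom-heavy. Point: on the neck's axis at the height to grip, 20 mm below the top, 26 mm above the ball, 58 mm above the underside; z up the neck. Starts upright on the medium ring, point 69 mm above the worktop; seated on its own ring 75 mm.
- flask_medium_neck (a point): medium flask: clear glass ball 50 mm across, straight neck and white stopper 22 mm wide, 93 mm tall, about 70 g, bottom-heavy. Point: on the neck's axis at the height to grip, 20 mm below the top, 26 mm above the ball, 73 mm above the underside; z up the neck. Starts upright on the large ring, point 83 mm above the worktop; seated on its own ring 89 mm.
- flask_large_neck (a point): large flask: clear glass ball 64 mm across, straight neck and white stopper 22 mm wide, 108 mm tall, about 90 g, bottom-heavy. Point: on the neck's axis at the height to grip, 20 mm below the top, 26 mm above the ball, 88 mm above the underside; z up the neck. Starts upright on the small ring, point 108 mm above the worktop; seated on its own ring 102 mm.
- ring_small: the small cork ring: flat round ring fixed on the worktop, outer diameter 74 mm, straight through hole 25 mm in diameter, 22 mm high. Origin at the centre of its underside, on the worktop; z up.
- ring_medium: the medium cork ring: flat round ring fixed on the worktop, outer diameter 92 mm, straight through hole 33 mm in diameter, 22 mm high. Origin at the centre of its underside, on the worktop; z up.
- ring_large: the large cork ring: flat round ring fixed on the worktop, outer diameter 110 mm, straight through hole 43 mm in diameter, 22 mm high. Origin at the centre of its underside, on the worktop; z up.
- rest: spare rest, empty at the start: square grey plate 90 x 90 x 22 mm fixed on the worktop, with a central square through hole 26 x 26 mm on which any flask stands upright (neck point then 75, 92 or 107 mm above the worktop for small, medium, large). Origin at the centre of its underside; sides along x and y.
- timer: bystander: small pale bench timer lying flat, 72 x 62 x 19 mm, loose; origin at the centre of its underside
- tape_roll: bystander: roll of black tape lying flat, 58 mm across, 19 mm high, loose; origin at the centre of its underside
- funnel: bystander: white funnel standing on its rim, stem up, 69 mm across, 66 mm high, loose; origin at the centre of its underside
Things that resemble listed ones, but are neither listed nor needed, are in the scene too. Leave any purple look-alike of the part that bears flask_small_neck alone. What is shaped like the part that bears flask_medium_neck but green is not meant.

How it is judged:
At the end, for the whole second after the job is handed in: Each flask stands released and at rest on the ring of its own size: neck within 12 mm of the ring's axis, at its seated height within 6 mm, and within 0.2 rad of upright (horizontal distance between flask_small_neck and ring_small below 0.012 m and z of flask_small_neck in the frame of ring_small between 0.069 and 0.081 m and angle between each of flask_small_neck, flask_medium_neck, flask_large_neck's own z axis and vertical below 0.2 rad and linear speed of each of flask_small, flask_medium, flask_large below 0.02 m/s and contact force between the fingers and flask_small below 0.05 N and horizontal distance between flask_medium_neck and ring_medium below 0.012 m and z of flask_medium_neck in the frame of ring_medium between 0.083 and 0.095 m and contact force between the fingers and flask_medium below 0.05 N and horizontal distance between flask_large_neck and ring_large below 0.012 m and z of flask_large_neck in the frame of ring_large between 0.096 and 0.108 m and contact force between the fingers and flask_large below 0.05 N); the robot touches nothing.
It fails at once if a flask is let fall (out of the fingers and faster than 0.5 m/s, a drop of over about 12 mm) ((linear speed of flask_small above 0.5 m/s and contact force between the fingers and flask_small below 0.05 N) or (linear speed of flask_medium above 0.5 m/s and contact force between the fingers and flask_medium below 0.05 N) or (linear speed of flask_large above 0.5 m/s and contact force between the fingers and flask_large below 0.05 N)).
It fails at once if a flask is pressed or struck on a ring or the rest with more than 35 N, or two flasks are knocked together with more than 5 N (contact force between any of flask_small, flask_medium, flask_large and ring_small above 35 N or contact force between any of flask_small, flask_medium, flask_large and ring_medium above 35 N or contact force between any of flask_small, flask_medium, flask_large and ring_large above 35 N or contact force between any of flask_small, flask_medium, flask_large and rest above 35 N or contact force between flask_small and flask_medium above 5 N or contact force between any of flask_small, flask_medium and flask_large above 5 N).
It fails at once if a flask is tipped over (more than 1 rad) (angle between any of flask_small_neck, flask_medium_neck, flask_large_neck's own z axis and vertical above 1 rad).
It fails at once if the timer, the tape roll or the funnel is shifted by more than 20 mm (distance of any of timer, tape_roll, funnel from where it was at the start of the episode above 0.02 m).
It also fails if it takes over 115 s, if anything falls off the work surface, if the arm or the gripper's body presses on something with over 40 N, if the wrist force passes 120 N, or if a joint passes its speed limit or range.

## Working session

There is one attempt and no reset: what is moved stays moved. The work goes in short steps, Python scripts to look and compute and a tool call to move; the robot and the scene stay as the last step left them, time stands still between calls to the robot, and variables do not carry over. Pictures are saved under pics/ and viewed, and the job is handed in when it is done.

Besides the shell and the picture viewer there is one more tool, called as name(argument=value, ...) on one line, values as JSON. move_arm: Moves the arm, as the interface text tells. Its arguments: {"type":"object","properties":{"series":{"type":"array","items":{"type":"object","properties":{"gripper":{"type":"number"},"x":{"type":"number"},"y":{"type":"number"},"z":{"type":"number"},"turn":{"type":"number"}}}}},"required":["series"]}

```bash
ls; mkdir -p pics
python3 - <<'E'
from rig import robot
import cv2,pickle
print(robot.state())
for n in("scene","top"):
    c=robot.camera(n); cv2.imwrite(f"pics/{n}0.png",c["img"][:,:,::-1]); pickle.dump(c,open(f"{n}0.pkl","wb"))
    print(n,c["camera_matrix"],c["k1"],c["extrinsics"])
E
```

```text
pics
{'time': 0.0, 'joint_pos': array([ 9.58207858e-01,  2.59352098e-01,  1.53609534e+00,  3.46859100e-05,
        1.34799186e+00, -2.02807733e-01]), 'qvel': array([-0.00033842, -0.00051782,  0.00213442,  0.0002588 ,  0.00057844,
       -0.0011117 ]), 'joint_efforts': array([-2.25414871e-03, -4.46026289e+01, -2.90575308e+01, -5.47224990e-04,
        1.18369909e-02, -2.00514950e-05]), 'tool_pos': array([0.21876244, 0.50400414, 0.20896491]), 'tool_rot': array([ 0.59066152, -0.38803896,  0.59188408,  0.38757964]), 'force': array([-0.04755148,  0.22938003,  0.43199791]), 'moment': array([ 0.00108729, -0.0193063 ,  0.0440693 ]), 'gripper_width': 0.08568599020656534}
scene [[533.69733922   0.         278.02934723]
 [  0.         533.69733922 196.78362017]
 [  0.           0.           1.        ]] -0.04680343914879324 [[ 0.54187285  0.51755418 -0.662202   -0.37971084]
 [-0.84043504  0.32754461 -0.43172151 -0.52363646]
 [-0.00653858  0.79047593  0.6124582   0.88301096]
 [ 0.          0.          0.          1.        ]]
top [[468.62556192   0.         275.22575069]
 [  0.         468.62556192 203.41470573]
 [  0.           0.           1.        ]] -0.002245361227486538 [[ 0.01285738  0.99824432 -0.05781836  0.43260659]
 [-0.99990022  0.01249726 -0.00658572  0.03802994]
 [-0.00585159  0.05789726  0.9983054   1.19737248]
 [ 0.          0.          0.          1.        ]]
```

View pics/scene0.png

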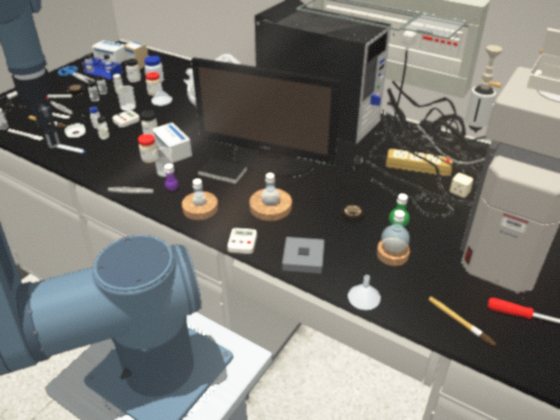

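View pics/top0.png

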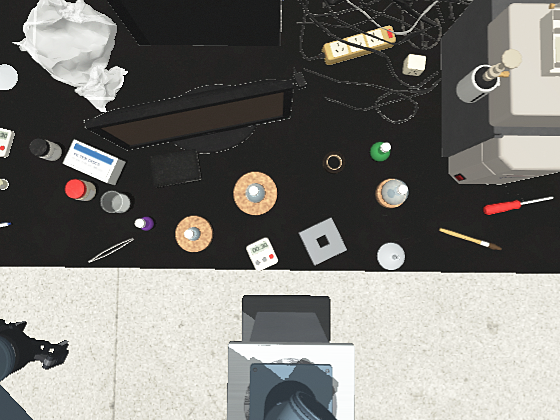

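Run:
```python
import cv2
t=cv2.imread("pics/top0.png");s=cv2.imread("pics/scene0.png")
for n,im,x,y,w,h in(("ta",t,120,160,200,120),("tb",t,290,130,160,150),("sa",s,130,150,200,130),("sb",s,270,180,180,140)):
    cv2.imwrite(f"pics/{n}.png",cv2.resize(im[y:y+h,x:x+w],None,fx=4,fy=4,interpolation=cv2.INTER_CUBIC))
```

```text
(no output)
```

View pics/ta.png

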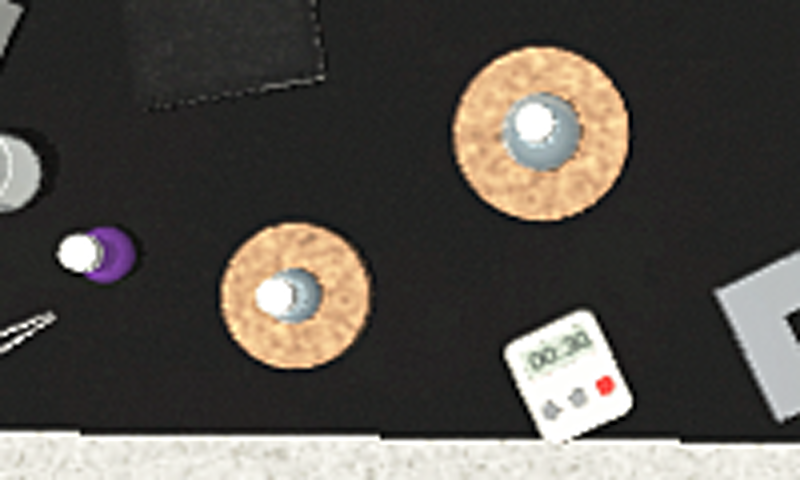

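View pics/tb.png

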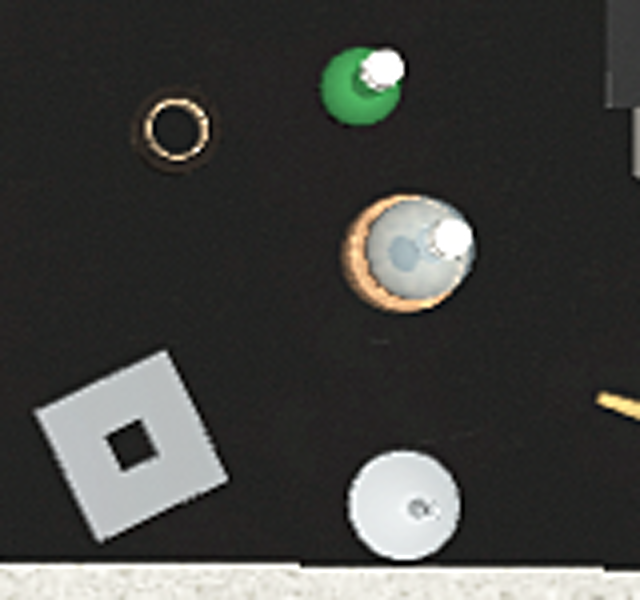

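View pics/sa.png

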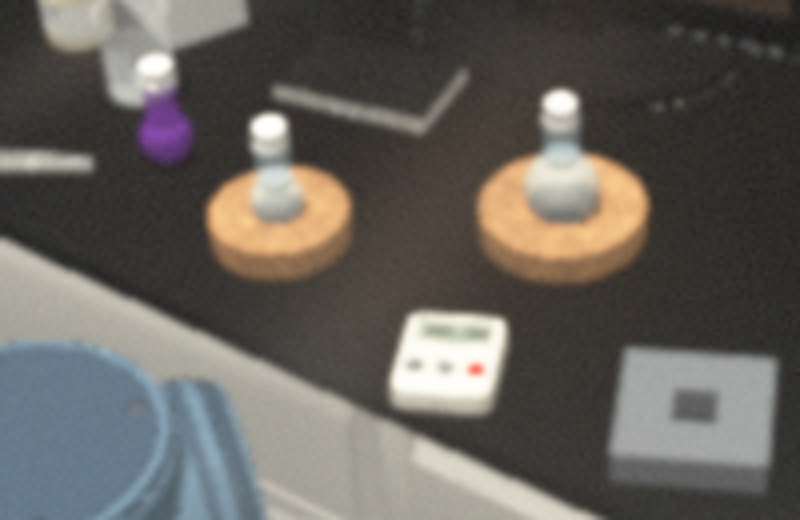

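View pics/sb.png

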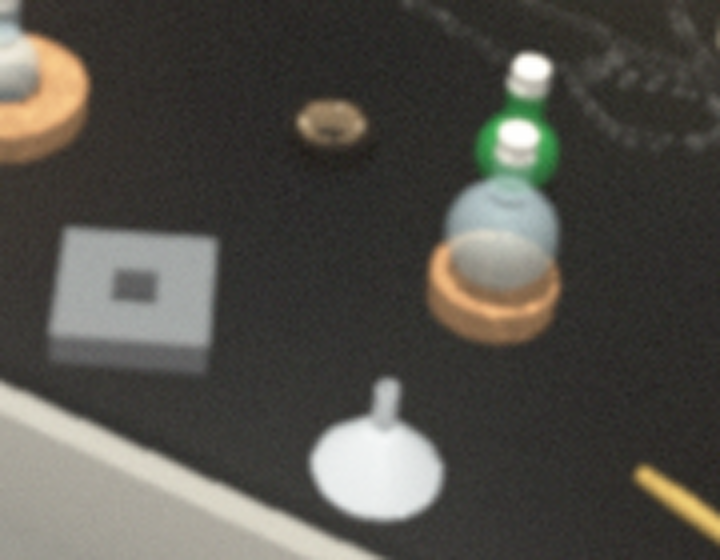

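```bash
cat > h.py <<'E'
import numpy as np,pickle,cv2
C={n:pickle.load(open(f"{n}0.pkl","rb")) for n in("scene","top")}
def ray(n,u,v,x0=None,y0=None):
    if x0 is not None: u=x0+(u+.5)/4-.5; v=y0+(v+.5)/4-.5
    c=C[n];K=c["camera_matrix"];E=c["extrinsics"]
    d=np.array([(u-K[0,2])/K[0,0],(v-K[1,2])/K[1,1]]);s=d.copy()
    for _ in range(20): s=d/(1+c["k1"]*(s@s))
    w=E[:3,:3]@np.array([s[0],-s[1],-1.]);return E[:3,3],w/np.linalg.norm(w)
def tri(r1,r2):
    (p,a),(q,b)=r1,r2
    st=np.linalg.lstsq(np.c_[a,-b],q-p,rcond=None)[0]
    A=p+st[0]*a;B=q+st[1]*b;return (A+B)/2,np.linalg.norm(A-B)
def atz(r,z): p,a=r;return p+(z-p[2])/a[2]*a
def proj(n,P):
    c=C[n];K=c["camera_matrix"];E=c["extrinsics"];q=E[:3,:3].T@(np.array(P)-E[:3,3])
    s=np.array([q[0],-q[1]])/-q[2];s=s*(1+c["k1"]*(s@s));return K[:2,:2]@s+K[:2,2]
E
python3 - <<'E'
from h import *
np.set_printoptions(precision=4,suppress=True)
ta=("top",120,160);tb=("top",290,130);sa=("scene",130,150);sb=("scene",270,180)
R=lambda c,u,v:ray(c[0],u,v,c[1],c[2])
for n,a,b,z in(("smallstop",R(ta,274,296),R(sa,270,126),.089),("medstop",R(ta,535,123),R(sa,561,102),.103),("largestop",R(tb,452,238),R(sb,518,133),.128),("rest",R(tb,132,445.5),R(sb,136,286),.022),
 ("ringM",R(ta,295.5,296),R(sa,280,210),.022),("ringL",R(ta,541,133),R(sa,563,211),.022)):
    print(n,*tri(a,b),"top@z",atz(a,z),"scene@z",atz(b,z))
print("green",tri(R(tb,385,67),R(sb,531,66)));print("purple",tri(R(ta,77,252),R(sa,157,64)))
print("funnel",atz(R(tb,405,505),.0)); print("timer",atz(R(ta,568,375),.019));print("tape",atz(R(tb,177,128),.019))
print("timer",[atz(R(ta,*p),.019)[:2] for p in((505,350),(588,312),(633,403),(556,440))])
for n,p in(("monbase front",(325,78)),("monL",(0,0))): print(n,atz(R(ta,*p),.0))
E
```

```text
smallstop [0.4243 0.2484 0.0872] 0.005266630885756676 top@z [0.4227 0.2502 0.089 ] scene@z [0.4236 0.2442 0.089 ]
medstop [0.5275 0.0948 0.1018] 0.005044181494681333 top@z [0.526  0.0969 0.103 ] scene@z [0.5275 0.0918 0.103 ]
largestop [ 0.5322 -0.2483  0.126 ] 0.004336333897440609 top@z [ 0.5309 -0.2458  0.128 ] scene@z [ 0.5315 -0.2506  0.128 ]
rest [ 0.4094 -0.0762  0.0204] 0.005051374165260703 top@z [ 0.4081 -0.0739  0.022 ] scene@z [ 0.4095 -0.079   0.022 ]
ringM [0.4238 0.248  0.0198] 0.004935319170293189 top@z [0.4223 0.2496 0.022 ] scene@z [0.4228 0.2437 0.022 ]
ringL [0.5287 0.0957 0.0129] 0.004974071367020838 top@z [0.5266 0.0973 0.022 ] scene@z [0.5206 0.0872 0.022 ]
green (array([ 0.6368, -0.2178,  0.0922]), np.float64(0.004416389719743183))
purple (array([0.4491, 0.3688, 0.0767]), np.float64(0.005885628282561707))
funnel [ 0.3722 -0.2495  0.    ]
timer [0.3751 0.0782 0.019 ]
tape [ 0.6086 -0.1012  0.019 ]
timer [array([0.3902, 0.1179]), array([0.4146, 0.0663]), array([0.3582, 0.0373]), array([0.3346, 0.0852])]
monbase front [0.5621 0.2378 0.    ]
monL [0.61   0.4487 0.    ]
```

Run:
```python
from h import *
np.set_printoptions(precision=3,suppress=True)
t=cv2.imread("pics/top0.png");s=cv2.imread("pics/scene0.png")
cv2.imwrite("pics/mt.png",cv2.convertScaleAbs(cv2.resize(t[60:220,70:320],None,fx=3,fy=3,interpolation=cv2.INTER_CUBIC),alpha=2.5,beta=20))
cv2.imwrite("pics/ms.png",cv2.convertScaleAbs(cv2.resize(s[40:230,170:400],None,fx=3,fy=3,interpolation=cv2.INTER_CUBIC),alpha=2.0,beta=10))
```

```text
(no output)
```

View pics/mt.png

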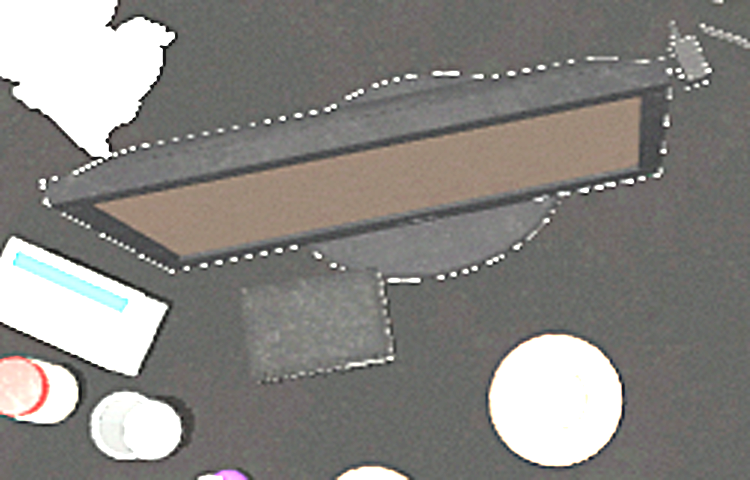

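View pics/ms.png

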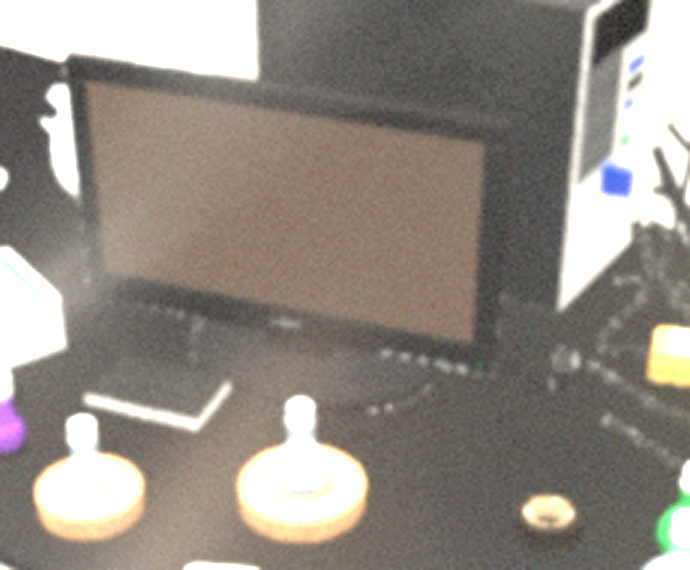

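Run:
```python
from h import *
np.set_printoptions(precision=3,suppress=True)
for a,b in (((290.7,117.3),(334,163)),((129,150),(200,138)),((292.7,89),(336,82))): print(tri(ray("top",*a),ray("scene",*b)))
```

```text
(array([0.711, 0.008, 0.064]), np.float64(0.005546846908301426))
(array([0.626, 0.406, 0.059]), np.float64(0.0012383298091056753))
(array([0.707, 0.013, 0.305]), np.float64(0.0008206478017865246))
```

```bash
cat >> h.py <<'E'
from scipy.spatial.transform import Rotation as Ro
def plan(s,tgt,jaw=None):
    """jaw: desired direction of tool z in xy plane, degrees"""
    w,x,y,z=s["tool_rot"];R=Ro.from_quat([x,y,z,w])
    M=R.as_matrix();d=np.array(tgt)-s["tool_pos"]
    a=np.degrees(np.arctan2(M[1,2],M[0,2]))
    print("tilt x",np.round(M[:,0],3),"jaw deg",round(a,2),"TCP",np.round(s["tool_pos"],4))
    print("cm shift tool",np.round(M.T@d*100,2),"len",np.round(np.linalg.norm(d)*100,2))
    if jaw is not None:
        da=(jaw-a+90)%180-90; print("turn for jaw",-da*1,"(about tool x, down => sign flipped)")
E
python3 - <<'E'
from h import *
from rig import robot
s=robot.state()
w,x,y,z=s["tool_rot"];print(Ro.from_quat([x,y,z,w]).as_matrix().round(3))
plan(s,[.423,.247,.2],90)
E
```

```text
[[-0.001 -0.917  0.398]
 [-0.001  0.398  0.917]
 [-1.     0.    -0.002]]
tilt x [-0.001 -0.001 -1.   ] jaw deg 66.52 TCP [0.2188 0.5041 0.2091]
cm shift tool [  0.92 -28.97 -15.44] len 32.84
turn for jaw -23.479538632146998 (about tool x, down => sign flipped)
```

move_arm(series=[{"gripper":1,"x":0.1,"y":-3.6,"z":-1.9},{"gripper":1,"x":0.1,"y":-3.6,"z":-1.9},{"gripper":1,"x":0.1,"y":-3.6,"z":-1.9},{"gripper":1,"x":0.1,"y":-3.6,"z":-1.9},{"gripper":1,"x":0.1,"y":-3.6,"z":-1.9},{"gripper":1,"x":0.1,"y":-3.6,"z":-1.9},{"gripper":1,"x":0.1,"y":-3.6,"z":-1.9},{"gripper":1,"x":0.1,"y":-3.6,"z":-1.9}])

```text
validation failed for argument at $.se...
```

```bash
cat >> h.py <<'E'
def snap(tag):
    from rig import robot
    for n in("scene","top"):
        c=robot.camera(n);cv2.imwrite(f"pics/{n}_{tag}.png",c["img"][:,:,::-1])
    return robot.state()
def crop(tag,n,x,y,w,h,k=4,al=1.):
    im=cv2.imread(f"pics/{n}_{tag}.png")[y:y+h,x:x+w]
    cv2.imwrite(f"pics/c_{n}_{tag}.png",cv2.convertScaleAbs(cv2.resize(im,None,fx=k,fy=k,interpolation=cv2.INTER_CUBIC),alpha=al))
E
python3 - <<'E'
from h import *
s=snap("1");plan(s,[.423,.247,.2]);P=s["tool_pos"];print(proj("top",P),proj("scene",P))
E
```

```text
tilt x [-0.001 -0.001 -1.   ] jaw deg 66.52 TCP [0.2189 0.5042 0.2093]
cm shift tool [  0.94 -28.96 -15.46] len 32.84
[ 53.29402291 330.28035266] [ 52.13554771 148.68923249]
```

move_arm(series=[{"gripper":1,"x":0.1,"y":-3.6,"z":-1.9,"turn":0},{"gripper":1,"x":0.1,"y":-3.6,"z":-1.9,"turn":0},{"gripper":1,"x":0.1,"y":-3.6,"z":-1.9,"turn":0},{"gripper":1,"x":0.1,"y":-3.6,"z":-1.9,"turn":0},{"gripper":1,"x":0.1,"y":-3.6,"z":-1.9,"turn":0},{"gripper":1,"x":0.1,"y":-3.6,"z":-1.9,"turn":0},{"gripper":1,"x":0.1,"y":-3.6,"z":-1.9,"turn":0},{"gripper":1,"x":0.1,"y":-3.6,"z":-1.9,"turn":0}])

```text
time: 1.0
tool_pos: [0.4234, 0.2489, 0.2018]
tool_rot: [0.591, -0.388, 0.591, 0.388]
force: [0.9, -0.2, -0.1]
gripper_width: 0.0856
```

Run:
```python
from h import *
s=snap("1");plan(s,[.423,.247,.2]);P=s["tool_pos"];print(P,proj("top",P),proj("scene",P))
crop("1","top",140,160,120,120,5);crop("1","scene",130,80,150,140,4)
```

```text
tilt x [ 0.001 -0.002 -1.   ] jaw deg 66.23 TCP [0.4256 0.2468 0.2015]
cm shift tool [ 0.15  0.25 -0.08] len 0.3
[0.42561566 0.24675298 0.20153548] [179.65453406 232.62144322] [192.24269577 142.62373526]
```

View pics/top_1.png

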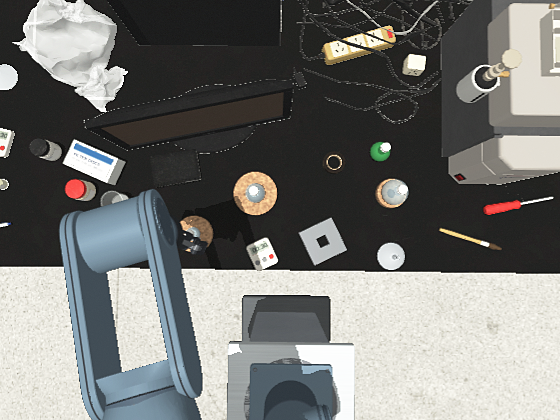

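View pics/c_scene_1.png

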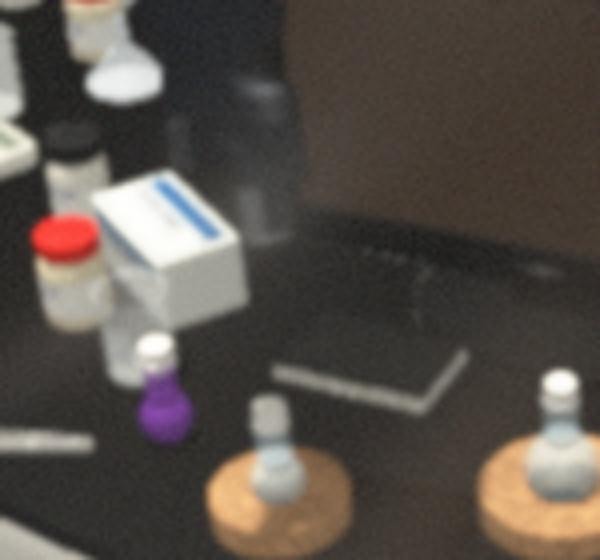

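Run:
```python
from h import *
crop("1","scene",130,20,150,170,4,4.0);crop("1","top",150,190,90,80,7,2.0)
```

```text
(no output)
```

View pics/c_scene_1.png

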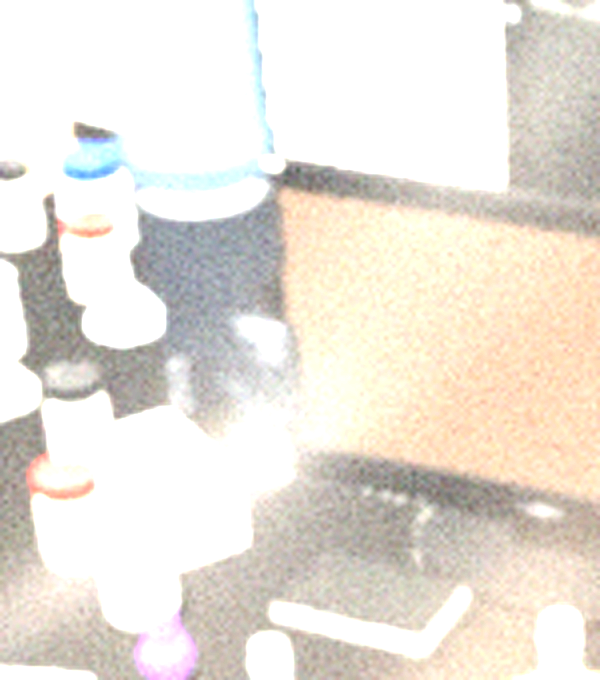

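View pics/c_top_1.png

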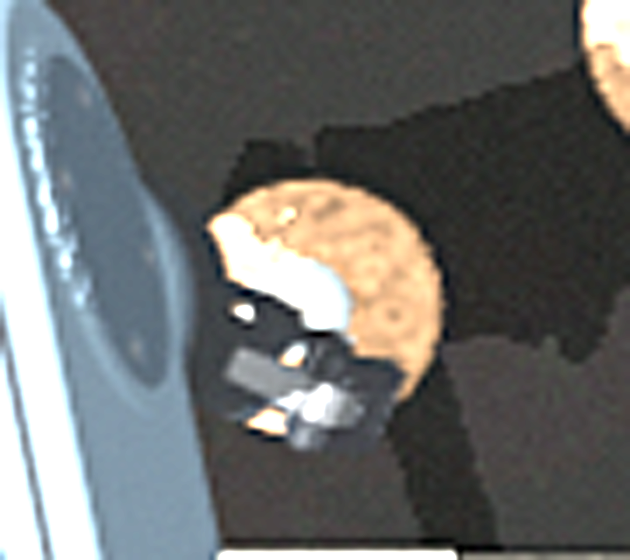

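move_arm(series=[{"gripper":1,"x":4,"y":0.2,"z":-0.1,"turn":0},{"gripper":1,"x":4,"y":0,"z":0,"turn":0},{"gripper":1,"x":2,"y":0,"z":0,"turn":0},{"gripper":1,"x":0,"y":0,"z":0,"turn":0}])

```text
time: 1.5
tool_pos: [0.4174, 0.2497, 0.0988]
tool_rot: [0.589, -0.387, 0.594, 0.389]
force: [-0.6, -0.1, 1.4]
gripper_width: 0.0858
```

Run:
```python
from h import *
s=snap("2");plan(s,[.4235,.2475,.1])
w,x,y,z=s["tool_rot"];M=Ro.from_quat([x,y,z,w]).as_matrix()
P=s["tool_pos"];print(P,[ (k,proj("top",P+k*M[:,2]).round(1),proj("scene",P+k*M[:,2]).round(1)) for k in(-.043,0,.043)])
crop("2","scene",150,120,110,110,6,2.5);crop("2","top",150,190,90,80,7,2.0)
```

```text
tilt x [-0.  0. -1.] jaw deg 66.54 TCP [0.4204 0.2506 0.1022]
cm shift tool [ 0.22 -0.41 -0.16] len 0.49
[0.42037267 0.25064975 0.10215823] [(-0.043, array([203.6, 242.2]), array([201.7, 185.1])), (0, array([186.8, 234.7]), array([193.8, 176.7])), (0.043, array([170.2, 227.1]), array([186.3, 168.7]))]
```

View pics/c_scene_2.png

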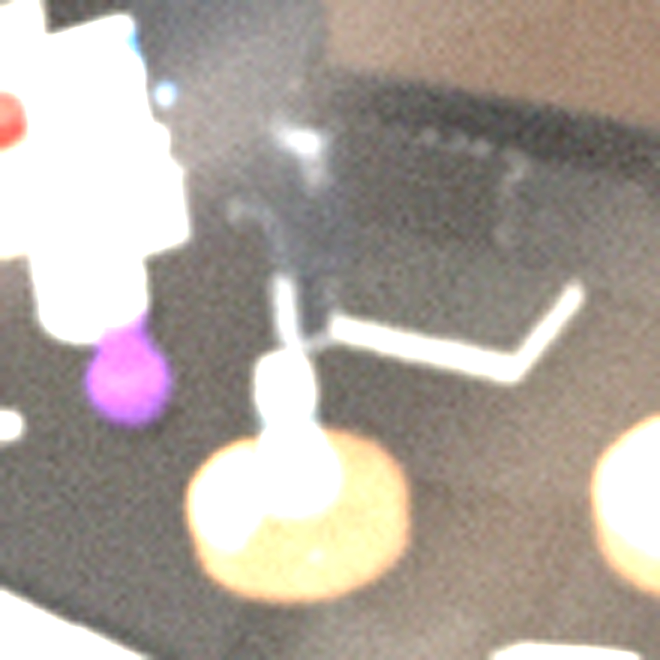

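View pics/c_top_2.png

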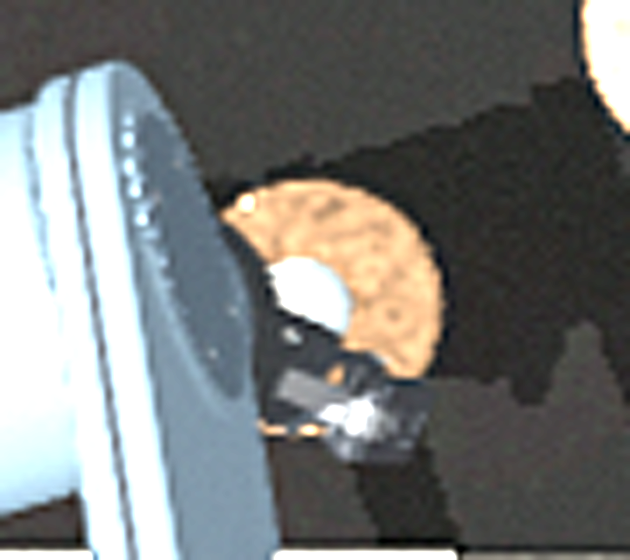

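move_arm(series=[{"gripper":1,"x":0,"y":-0.4,"z":-0.15,"turn":0},{"gripper":1,"x":1.7,"y":0,"z":0,"turn":0},{"gripper":1,"x":1.7,"y":0,"z":0,"turn":0},{"gripper":0.4,"x":1.5,"y":0,"z":0,"turn":0},{"gripper":0.2,"x":0,"y":0,"z":0,"turn":0},{"gripper":0,"x":0,"y":0,"z":0,"turn":0},{"gripper":0,"x":0,"y":0,"z":0,"turn":0},{"gripper":0,"x":0,"y":0,"z":0,"turn":0}])

```text
time: 2.4
tool_pos: [0.4244, 0.2475, 0.054]
tool_rot: [0.592, -0.388, 0.59, 0.388]
force: [0.3, 0.9, 0.5]
gripper_width: 0.0429
```

Run:
```python
from h import *
s=snap("3");plan(s,[.4235,.2475,.053]);print(s["gripper_width"],s["force"])
crop("3","scene",150,120,110,110,6,1.5);crop("3","top",150,190,90,80,7,2.0)
```

```text
tilt x [ 0.001  0.    -1.   ] jaw deg 66.52 TCP [0.4241 0.2474 0.0536]
cm shift tool [ 0.06  0.06 -0.01] len 0.08
0.04300840365963627 [ 0.28736774  0.39286239 -0.03426512]
```

View pics/c_scene_3.png

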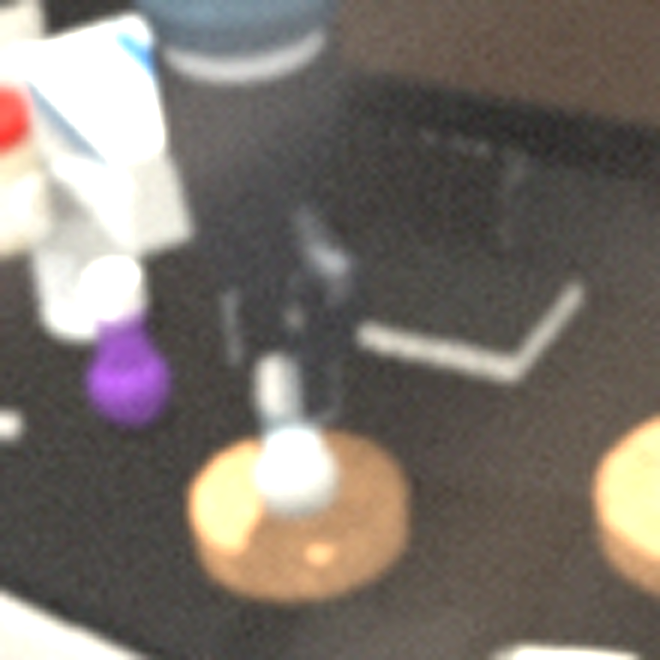

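View pics/c_top_3.png

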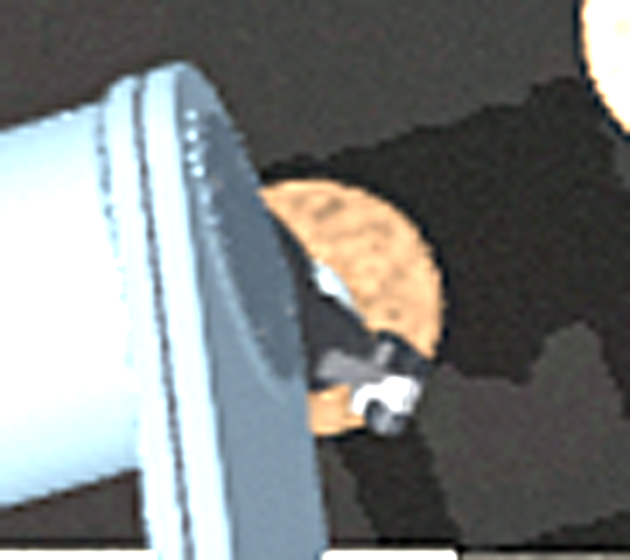

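move_arm(series=[{"gripper":-0.2,"x":0,"y":0,"z":0,"turn":0},{"gripper":-0.35,"x":0,"y":0,"z":0,"turn":0},{"gripper":-0.5,"x":0,"y":0,"z":0,"turn":0},{"gripper":-0.7,"x":0,"y":0,"z":0,"turn":0},{"gripper":-1,"x":0,"y":0,"z":0,"turn":0},{"gripper":-1,"x":0,"y":0,"z":0,"turn":0},{"gripper":-1,"x":0,"y":0,"z":0,"turn":0}])

```text
time: 3.2
tool_pos: [0.4237, 0.2474, 0.0529]
tool_rot: [0.591, -0.388, 0.591, 0.388]
force: [0.1, 1.2, 0.8]
gripper_width: 0.0195
```

Run:
```python
from h import *
s=snap("4");plan(s,[.4235,.2475,.053]);print(s["gripper_width"],s["force"])
crop("4","scene",150,120,110,110,6,1.5)
```

```text
tilt x [ 0.  0. -1.] jaw deg 66.52 TCP [0.4237 0.2473 0.0529]
cm shift tool [-0.01  0.02  0.01] len 0.03
0.01957573571857929 [2.11434121 1.22270945 0.75750886]
```

View pics/c_scene_4.png

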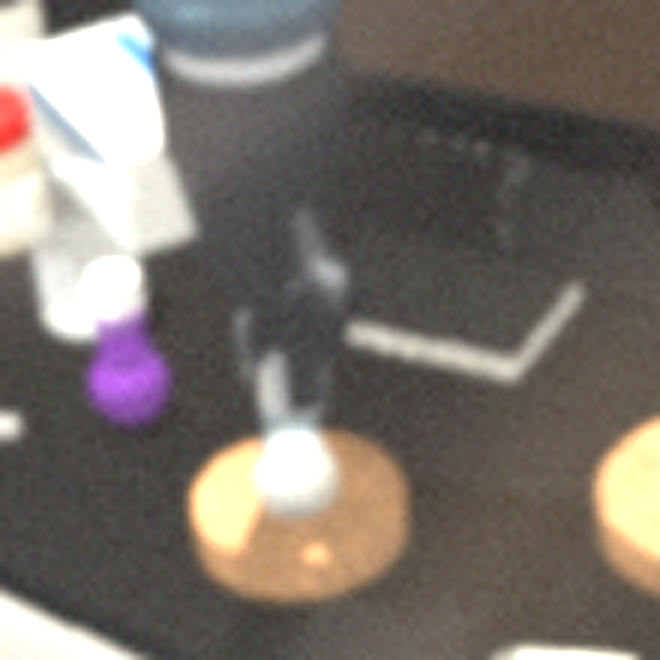

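move_arm(series=[{"gripper":-1,"x":-0.5,"y":0,"z":0,"turn":0},{"gripper":-1,"x":-1.5,"y":0,"z":0,"turn":0},{"gripper":-1,"x":-3,"y":0,"z":0,"turn":0},{"gripper":-1,"x":-3,"y":0,"z":0,"turn":0},{"gripper":-1,"x":-3,"y":0,"z":0,"turn":0},{"gripper":-1,"x":-1,"y":0,"z":0,"turn":0},{"gripper":-1,"x":0,"y":0,"z":0,"turn":0}])

```text
time: 4.0
tool_pos: [0.4243, 0.2474, 0.1741]
tool_rot: [0.592, -0.388, 0.59, 0.387]
force: [-0.4, 0.1, -0.3]
gripper_width: 0.0193
```

Run:
```python
from h import *
s=snap("5");plan(s,[.4092,-.0762,.17]);print(s["gripper_width"],s["force"])
w,x,y,z=s["tool_rot"];M=Ro.from_quat([x,y,z,w]).as_matrix()
for k in(-.019,.02): print(proj("scene",s["tool_pos"]+k*M[:,0]),proj("top",s["tool_pos"]+k*M[:,0]))
crop("5","scene",150,70,110,150,5,1.5);crop("5","top",150,190,90,80,7,2.0)
```

```text
tilt x [-0.002 -0.001 -1.   ] jaw deg 66.52 TCP [0.4227 0.2469 0.1717]
cm shift tool [  0.19 -11.63 -30.17] len 32.33
0.019554502374438548 [-0.36916271 -0.72121313 -0.86018724]
[191.89693707 146.9793909 ] [180.62738602 233.94820884]
[193.53900615 160.4152625 ] [184.26673867 233.85541313]
```

View pics/c_scene_5.png

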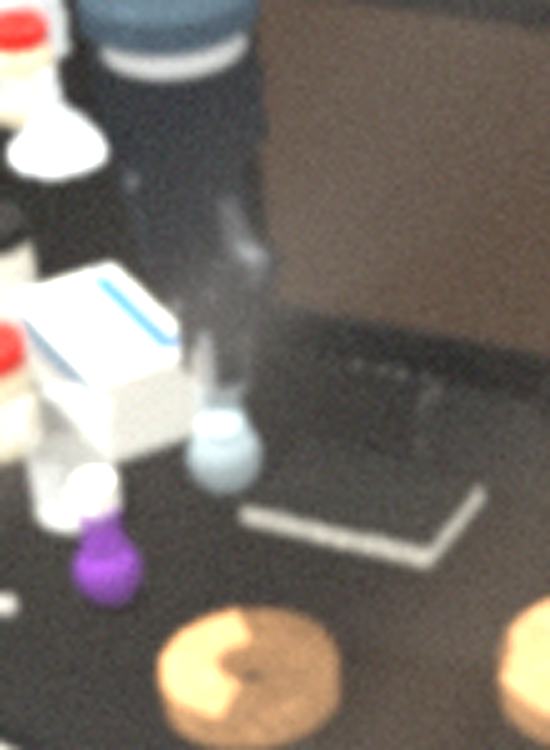

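View pics/c_top_5.png

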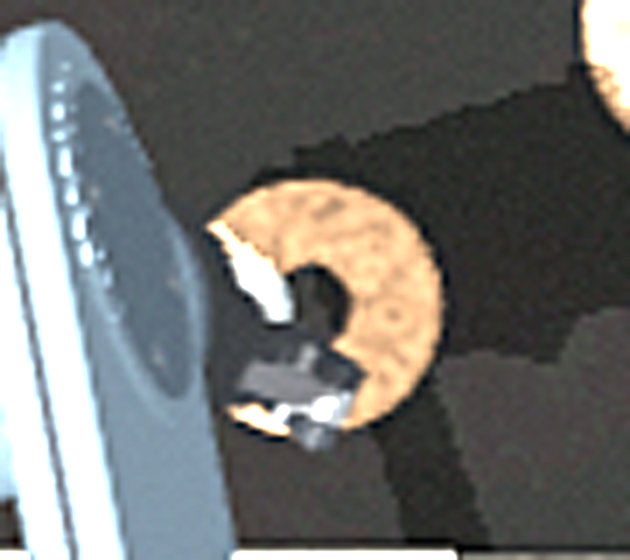

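move_arm(series=[{"gripper":-1,"x":0,"y":-0.7,"z":-1.8,"turn":0},{"gripper":-1,"x":0,"y":-1.5,"z":-4.0,"turn":0},{"gripper":-1,"x":0,"y":-1.7,"z":-4.4,"turn":0},{"gripper":-1,"x":0,"y":-1.7,"z":-4.4,"turn":0},{"gripper":-1,"x":0,"y":-1.7,"z":-4.4,"turn":0},{"gripper":-1,"x":0,"y":-1.7,"z":-4.4,"turn":0},{"gripper":-1,"x":0,"y":-1.5,"z":-4.0,"turn":0},{"gripper":-1,"x":0,"y":-1.1,"z":-2.8,"turn":0}])

```text
time: 4.9
tool_pos: [0.4081, -0.078, 0.171]
tool_rot: [0.591, -0.386, 0.592, 0.388]
force: [0.5, -0.3, -0.5]
gripper_width: 0.0194
```

Run:
```python
from h import *
s=snap("6");s=snap("6");plan(s,[.4092,-.0762,.0589]);print(s["gripper_width"],s["force"])
crop("6","scene",240,120,110,160,5,1.5);crop("6","top",270,180,100,100,6,2.0)
w,x,y,z=s["tool_rot"];M=Ro.from_quat([x,y,z,w]).as_matrix()
print(proj("scene",s["tool_pos"]+.024*M[:,0]))
```

```text
tilt x [-0.003  0.002 -1.   ] jaw deg 66.38 TCP [ 0.4085 -0.0759  0.1713]
cm shift tool [ 1.124e+01 -1.200e-01 -1.000e-02] len 11.24
0.019353876071332078 [ 0.0966182   1.27836201 -0.42428137]
[303.45070199 209.14465524]
```

View pics/c_scene_6.png

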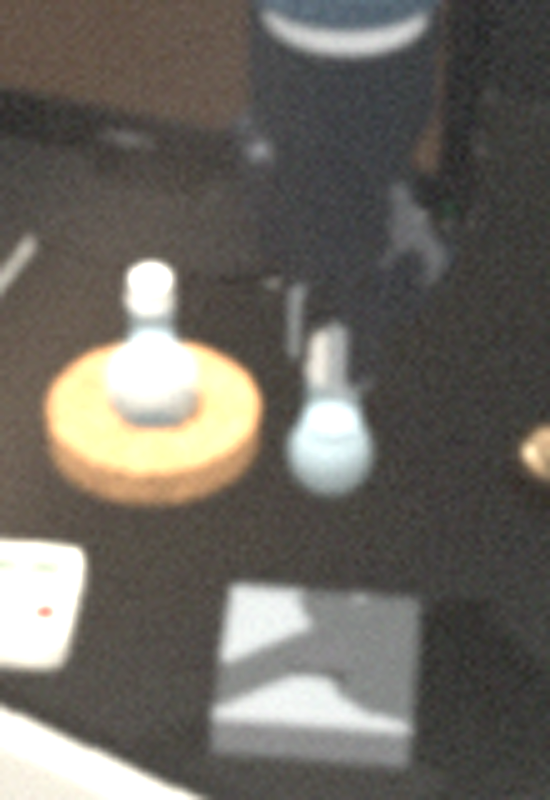

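View pics/c_top_6.png

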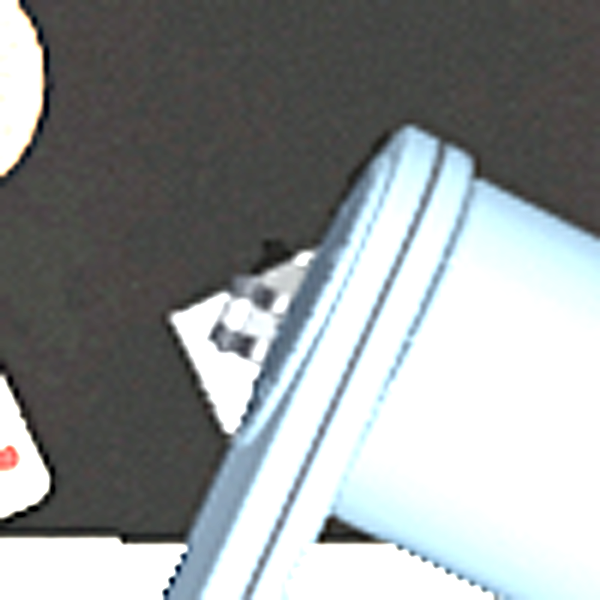

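Run:
```python
from h import *
from rig import robot
import time
for i in range(4):
    robot.camera("top"); s=robot.state();print(s["time"],s["tool_pos"])
print(atz(ray("scene",305.8,209),.147), atz(ray("scene",194.6,160.6),.1717-.024))
```

```text
5.15 [ 0.40863919 -0.07519793  0.17149546]
5.2 [ 0.40887614 -0.07480407  0.17179301]
5.25 [ 0.40906563 -0.07469195  0.17205202]
5.3 [ 0.40928638 -0.07467838  0.17229607]
[ 0.41189903 -0.07975793  0.147     ] [0.4277738  0.24825583 0.1477    ]
```

Run:
```python
from h import *
s=snap("7");plan(s,[.4092,-.0762,.0589])
crop("7","scene",270,170,70,100,8,1.5)
```

```text
tilt x [-0.  0. -1.] jaw deg 66.63 TCP [ 0.4096 -0.0749  0.1726]
cm shift tool [11.37 -0.02 -0.13] len 11.38
```

View pics/c_scene_7.png

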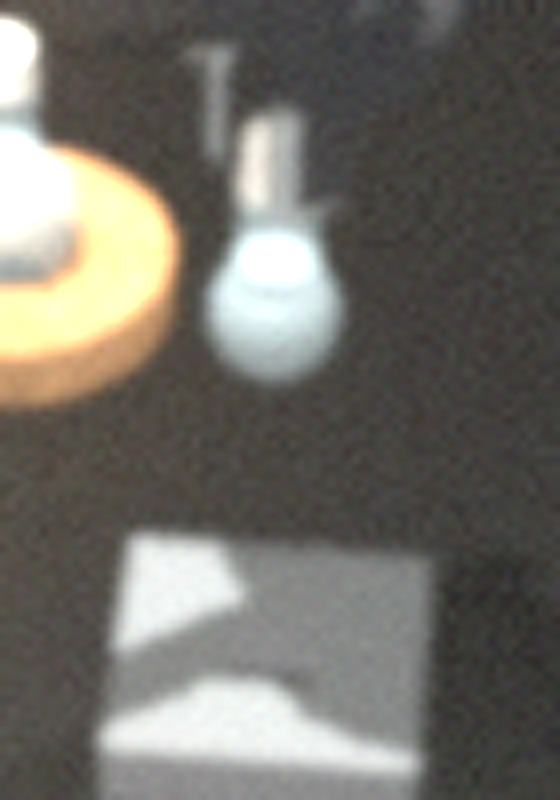

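Run:
```python
from h import *
b=atz(ray("scene",303.8,208.7),.1486);print(b, b[:2]-[.4096,-.0749])
print(atz(ray("scene",194.6,160.6),.1477)[:2]-[.4227,.2469])
```

```text
[ 0.40873882 -0.07650809  0.1486    ] [-0.00086118 -0.00160809]
[0.0050738  0.00135583]
```

move_arm(series=[{"gripper":-1,"x":2,"y":-0.1,"z":-0.2,"turn":0},{"gripper":-1,"x":3,"y":0,"z":0,"turn":0},{"gripper":-1,"x":3,"y":0,"z":0,"turn":0},{"gripper":-1,"x":1.5,"y":0,"z":0,"turn":0},{"gripper":-1,"x":0,"y":0,"z":0,"turn":0},{"gripper":-1,"x":0,"y":0,"z":0,"turn":0}])

```text
time: 6.0
tool_pos: [0.41, -0.0779, 0.0782]
tool_rot: [0.591, -0.388, 0.591, 0.388]
force: [0.3, 0.0, 0.4]
gripper_width: 0.0193
```

Run:
```python
from h import *
s=snap("8");plan(s,[.4096,-.077,.0589]);print(s["force"])
crop("8","scene",260,190,80,100,7,1.5)
```

```text
tilt x [ 0.002 -0.001 -1.   ] jaw deg 66.56 TCP [ 0.4107 -0.0784  0.0789]
cm shift tool [2.   0.16 0.08] len 2.01
[-0.41895907 -0.30653354 -0.75197634]
```

View pics/c_scene_8.png

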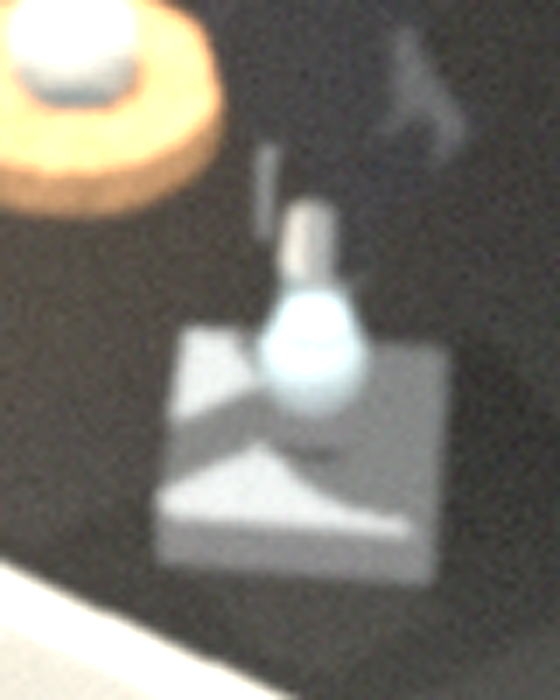

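move_arm(series=[{"gripper":-1,"x":0.8,"y":0.1,"z":0.05,"turn":0},{"gripper":-1,"x":0.5,"y":0,"z":0,"turn":0},{"gripper":-1,"x":0.3,"y":0,"z":0,"turn":0},{"gripper":-1,"x":0,"y":0,"z":0,"turn":0},{"gripper":-1,"x":0,"y":0,"z":0,"turn":0},{"gripper":-1,"x":0,"y":0,"z":0,"turn":0}])

```text
time: 6.7
tool_pos: [0.4092, -0.0775, 0.0619]
tool_rot: [0.591, -0.388, 0.591, 0.388]
force: [-0.1, 0.4, 0.4]
gripper_width: 0.0193
```

Run:
```python
from h import *
s=snap("9");plan(s,[.4096,-.077,.0589]);print(s["force"])
crop("9","scene",260,190,80,100,7,1.5)
```

```text
tilt x [ 0. -0. -1.] jaw deg 66.52 TCP [ 0.4092 -0.0775  0.062 ]
cm shift tool [ 0.31 -0.02  0.06] len 0.31
[-0.75328203 -0.45809706 -0.53321505]
```

View pics/c_scene_9.png

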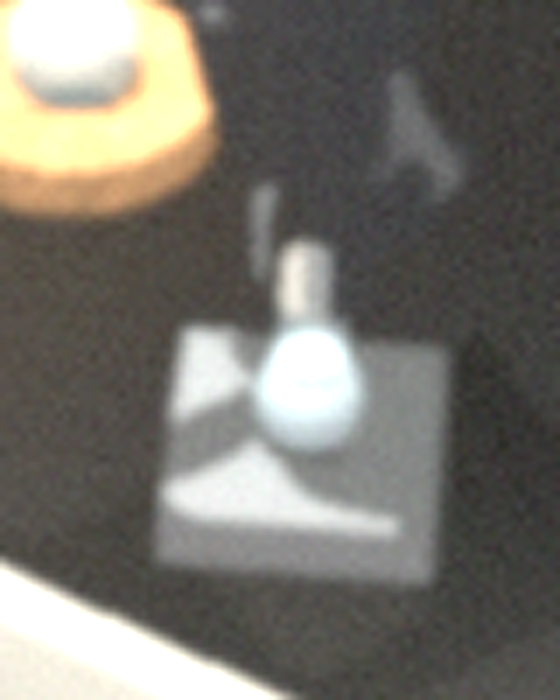

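move_arm(series=[{"gripper":-1,"x":0.15,"y":0,"z":0.05,"turn":0},{"gripper":-1,"x":0.1,"y":0,"z":0,"turn":0},{"gripper":-1,"x":0.0,"y":0,"z":0,"turn":0},{"gripper":-1,"x":0,"y":0,"z":0,"turn":0}])

```text
time: 7.2
tool_pos: [0.4092, -0.0769, 0.0593]
tool_rot: [0.591, -0.388, 0.591, 0.388]
force: [-0.5, -0.3, 0.4]
gripper_width: 0.0193
```

move_arm(series=[{"gripper":-1,"x":0.1,"y":0,"z":0,"turn":0},{"gripper":-1,"x":0.0,"y":0,"z":0,"turn":0},{"gripper":-1,"x":0,"y":0,"z":0,"turn":0}])

```text
time: 7.5
tool_pos: [0.4094, -0.0769, 0.0584]
tool_rot: [0.591, -0.388, 0.591, 0.388]
force: [1.0, 0.1, 0.7]
gripper_width: 0.0194
```

move_arm(series=[{"gripper":-0.5,"x":0,"y":0,"z":0,"turn":0},{"gripper":-0.4,"x":0,"y":0,"z":0,"turn":0},{"gripper":-0.2,"x":0,"y":0,"z":0,"turn":0},{"gripper":0.2,"x":0,"y":0,"z":0,"turn":0},{"gripper":0.6,"x":0,"y":0,"z":0,"turn":0},{"gripper":0.6,"x":0,"y":0,"z":0,"turn":0}])

```text
time: 8.1
tool_pos: [0.4092, -0.0769, 0.0583]
tool_rot: [0.591, -0.388, 0.591, 0.388]
force: [-0.2, 0.1, -0.6]
gripper_width: 0.0684
```

Run:
```python
from h import *
s=snap("10");plan(s,[.4096,-.077,.0589]);print(s["force"],s["gripper_width"])
crop("10","scene",260,190,80,100,7,1.5)
```

```text
tilt x [-0.  0. -1.] jaw deg 66.52 TCP [ 0.4092 -0.0769  0.0583]
cm shift tool [-0.06 -0.04  0.01] len 0.07
[ 1.02376341 -0.11772247 -0.50916291] 0.06838593143192799
```

View pics/c_scene_10.png

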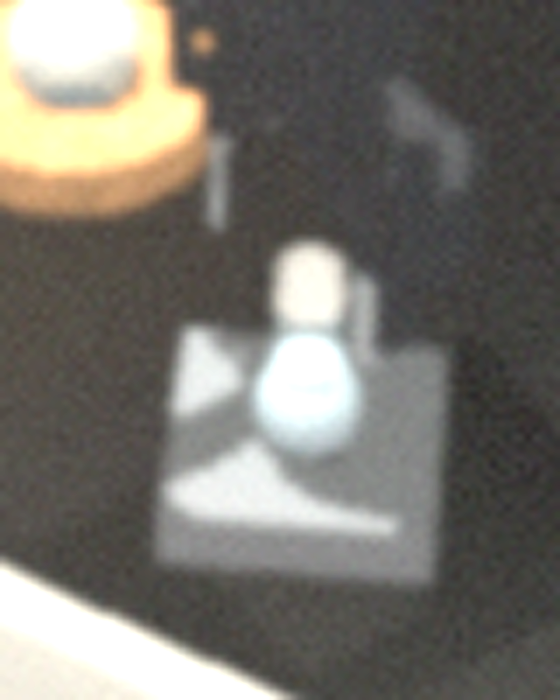

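move_arm(series=[{"gripper":0.7,"x":-1.5,"y":0,"z":0,"turn":0},{"gripper":0.7,"x":-3,"y":0,"z":0,"turn":0},{"gripper":0.7,"x":-4,"y":0,"z":0,"turn":0},{"gripper":0.7,"x":-4,"y":0,"z":0,"turn":0},{"gripper":0.7,"x":0,"y":0,"z":0,"turn":0},{"gripper":0.7,"x":0,"y":0,"z":0,"turn":0}])

```text
time: 8.8
tool_pos: [0.4097, -0.0771, 0.184]
tool_rot: [0.592, -0.389, 0.591, 0.387]
force: [0.5, 0.1, -0.6]
gripper_width: 0.0722
```

Run:
```python
from h import *
s=snap("11");plan(s,[.5268,.0945,.19])
crop("11","scene",240,150,120,140,5,1.3)
```

```text
tilt x [-0.002  0.001 -1.   ] jaw deg 66.52 TCP [ 0.4083 -0.0765  0.1822]
cm shift tool [-0.79 -4.05 20.4 ] len 20.82
```

View pics/c_scene_11.png

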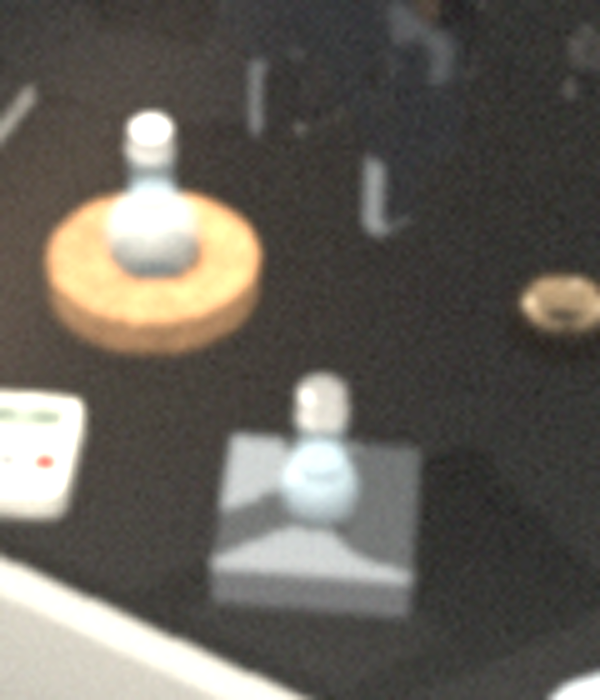

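move_arm(series=[{"gripper":0.7,"x":0,"y":-0.6,"z":3.4,"turn":0},{"gripper":0.7,"x":0,"y":-0.7,"z":3.4,"turn":0},{"gripper":0.7,"x":0,"y":-0.7,"z":3.4,"turn":0},{"gripper":0.7,"x":0,"y":-0.7,"z":3.4,"turn":0},{"gripper":0.7,"x":0,"y":-0.7,"z":3.4,"turn":0},{"gripper":0.7,"x":0,"y":-0.6,"z":3.4,"turn":0},{"gripper":0.7,"x":0,"y":0,"z":0,"turn":0},{"gripper":0.7,"x":0,"y":0,"z":0,"turn":0}])

```text
time: 9.7
tool_pos: [0.5261, 0.0947, 0.1812]
tool_rot: [0.59, -0.388, 0.592, 0.389]
force: [0.2, -0.7, -0.7]
gripper_width: 0.0725
```

move_arm(series=[{"gripper":0.7,"x":2,"y":0,"z":0,"turn":0},{"gripper":0.7,"x":3,"y":0,"z":0,"turn":0},{"gripper":0.7,"x":1.0,"y":0,"z":0,"turn":0},{"gripper":0.7,"x":0,"y":0,"z":0,"turn":0},{"gripper":0.7,"x":0,"y":0,"z":0,"turn":0}])

```text
time: 10.2
tool_pos: [0.5273, 0.0937, 0.1239]
tool_rot: [0.591, -0.388, 0.591, 0.388]
force: [0.3, 0.4, -0.2]
gripper_width: 0.0726
```

Run:
```python
from h import *
s=snap("12");plan(s,[.5268,.0945,.067])
crop("12","scene",215,110,110,110,6,1.7);crop("12","top",210,150,100,90,6,1.7)
```

```text
tilt x [ 0.002 -0.    -1.   ] jaw deg 66.49 TCP [0.5281 0.0939 0.1246]
cm shift tool [5.76 0.15 0.  ] len 5.77
```

View pics/c_scene_12.png

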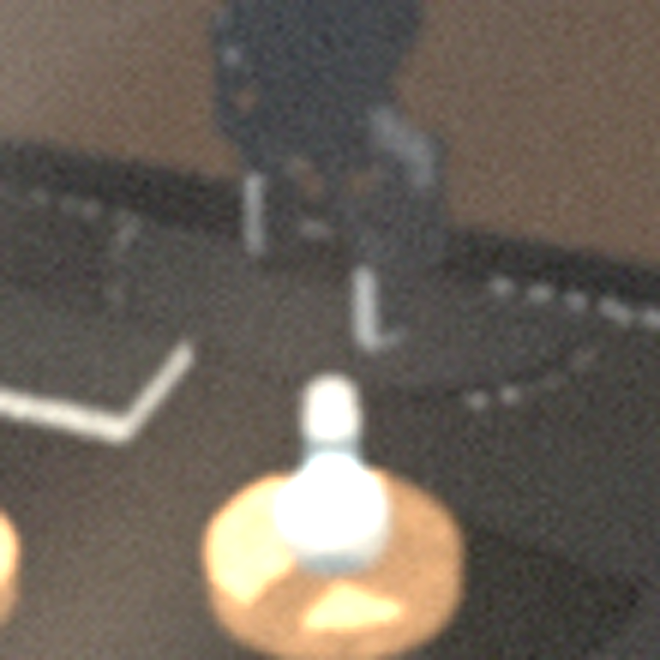

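View pics/c_top_12.png

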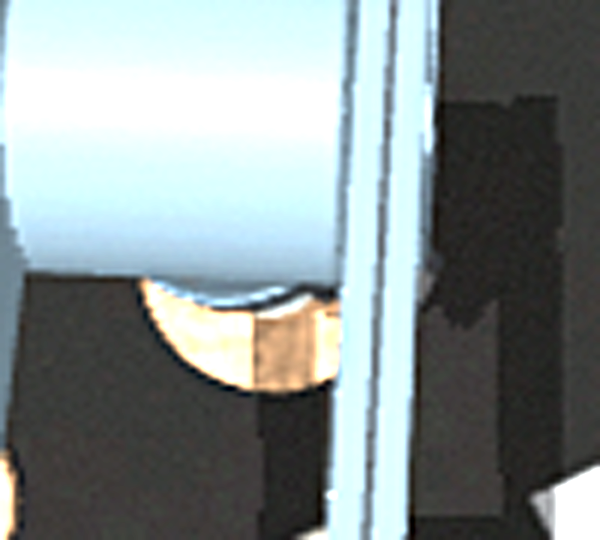

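move_arm(series=[{"gripper":0.7,"x":2,"y":0.05,"z":0,"turn":0},{"gripper":0.7,"x":2.5,"y":0,"z":0,"turn":0},{"gripper":0.4,"x":1.2,"y":0,"z":0,"turn":0},{"gripper":0.1,"x":0,"y":0,"z":0,"turn":0},{"gripper":0,"x":0,"y":0,"z":0,"turn":0},{"gripper":0,"x":0,"y":0,"z":0,"turn":0}])

```text
time: 10.9
tool_pos: [0.5278, 0.0945, 0.0676]
tool_rot: [0.592, -0.388, 0.591, 0.387]
force: [-0.6, -0.1, 0.6]
gripper_width: 0.043
```

Run:
```python
from h import *
s=snap("13");plan(s,[.5277,.094,.067]);print(s["gripper_width"])
crop("13","scene",215,110,110,110,6,1.7)
```

```text
tilt x [ 0.002 -0.    -1.   ] jaw deg 66.52 TCP [0.5276 0.0945 0.0674]
cm shift tool [ 0.04 -0.03 -0.04] len 0.06
0.042574841599169334
```

View pics/c_scene_13.png

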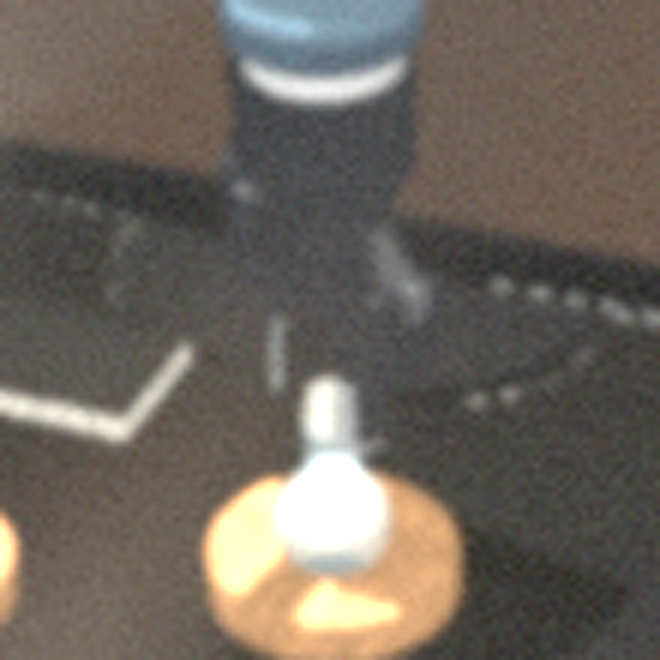

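move_arm(series=[{"gripper":-0.2,"x":0,"y":0,"z":0,"turn":0},{"gripper":-0.35,"x":0,"y":0,"z":0,"turn":0},{"gripper":-0.5,"x":0,"y":0,"z":0,"turn":0},{"gripper":-0.7,"x":0,"y":0,"z":0,"turn":0},{"gripper":-1,"x":0,"y":0,"z":0,"turn":0},{"gripper":-1,"x":0,"y":0,"z":0,"turn":0},{"gripper":-1,"x":0,"y":0,"z":0,"turn":0}])

```text
time: 11.7
tool_pos: [0.527, 0.0946, 0.0665]
tool_rot: [0.592, -0.388, 0.591, 0.388]
force: [0.2, 0.9, 2.5]
gripper_width: 0.0195
```

move_arm(series=[{"gripper":-1,"x":-0.5,"y":0,"z":0,"turn":0},{"gripper":-1,"x":-1.5,"y":0,"z":0,"turn":0},{"gripper":-1,"x":-3,"y":0,"z":0,"turn":0},{"gripper":-1,"x":-3,"y":0,"z":0,"turn":0},{"gripper":-1,"x":-2,"y":0,"z":0,"turn":0},{"gripper":-1,"x":0,"y":0,"z":0,"turn":0},{"gripper":-1,"x":0,"y":0,"z":0,"turn":0},{"gripper":-1,"x":0,"y":0,"z":0,"turn":0}])

```text
time: 12.5
tool_pos: [0.5255, 0.0944, 0.1647]
tool_rot: [0.59, -0.387, 0.592, 0.388]
force: [-0.5, 0.5, -1.2]
gripper_width: 0.0196
```

Run:
```python
from h import *
from rig import robot
robot.camera("top");robot.camera("top");robot.camera("top")
s=snap("14");plan(s,[.4237,.2473,.17]);print(s["gripper_width"],s["force"])
crop("14","scene",215,80,110,140,5,1.7)
```

```text
tilt x [-0.002 -0.    -1.   ] jaw deg 66.52 TCP [0.5262 0.0944 0.1654]
cm shift tool [-0.44 15.49  9.93] len 18.41
0.01956679811174055 [ 0.64277107  0.55245902 -1.07037468]
```

View pics/c_scene_14.png

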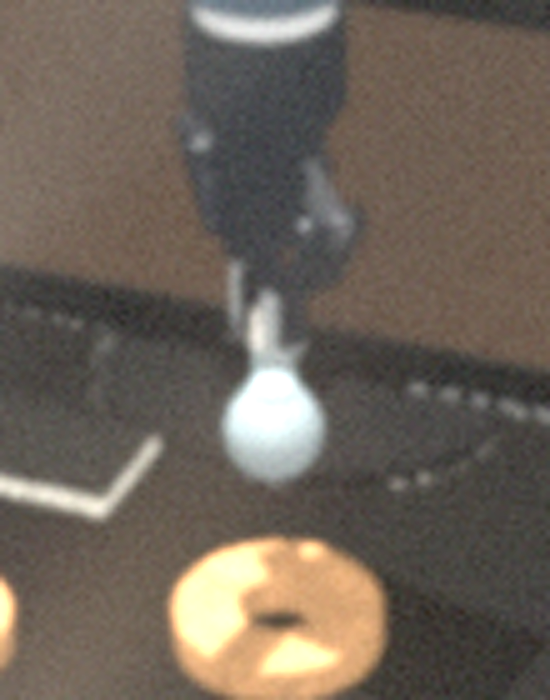

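move_arm(series=[{"gripper":-1,"x":0,"y":1.5,"z":1.0,"turn":0},{"gripper":-1,"x":0,"y":2.8,"z":1.8,"turn":0},{"gripper":-1,"x":0,"y":3.5,"z":2.2,"turn":0},{"gripper":-1,"x":0,"y":3.5,"z":2.2,"turn":0},{"gripper":-1,"x":0,"y":2.7,"z":1.7,"turn":0},{"gripper":-1,"x":0,"y":1.5,"z":1.0,"turn":0},{"gripper":-1,"x":0,"y":0,"z":0,"turn":0},{"gripper":-1,"x":0,"y":0,"z":0,"turn":0}])

```text
time: 13.55
tool_pos: [0.4235, 0.2475, 0.1663]
tool_rot: [0.591, -0.388, 0.591, 0.388]
force: [-0.1, 0.3, -1.5]
gripper_width: 0.0196
```

move_arm(series=[{"gripper":-1,"x":2,"y":0,"z":0,"turn":0},{"gripper":-1,"x":3,"y":0,"z":0,"turn":0},{"gripper":-1,"x":2,"y":0,"z":0,"turn":0},{"gripper":-1,"x":0,"y":0,"z":0,"turn":0},{"gripper":-1,"x":0,"y":0,"z":0,"turn":0},{"gripper":-1,"x":0,"y":0,"z":0,"turn":0}])

```text
time: 14.15
tool_pos: [0.4253, 0.247, 0.0975]
tool_rot: [0.592, -0.388, 0.591, 0.387]
force: [0.5, 0.8, -0.8]
gripper_width: 0.0194
```

Run:
```python
from h import *
from rig import robot
robot.camera("top");robot.camera("top")
s=snap("15");plan(s,[.4236,.2473,.0725]);print(s["gripper_width"],s["force"])
crop("15","scene",150,110,110,120,5,1.3)
```

```text
tilt x [ 0.002  0.001 -1.   ] jaw deg 66.51 TCP [0.4247 0.2472 0.0973]
cm shift tool [ 2.48  0.11 -0.04] len 2.48
0.01934594426400906 [ 0.77739774 -0.09232428 -0.09298147]
```

View pics/c_scene_15.png

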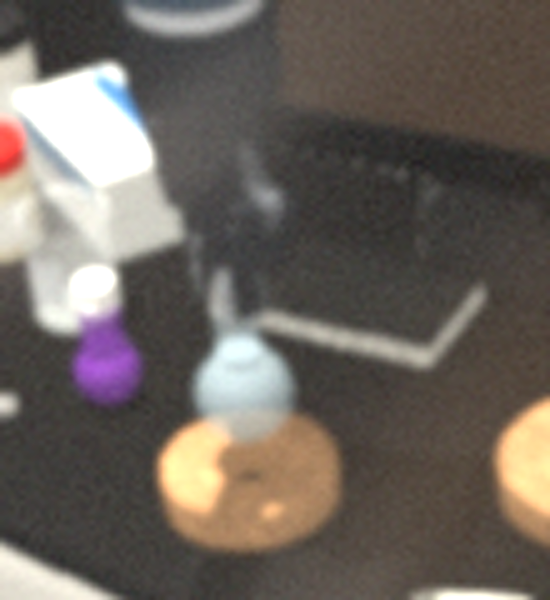

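move_arm(series=[{"gripper":-1,"x":1,"y":0,"z":0,"turn":0},{"gripper":-1,"x":0.7,"y":0,"z":0,"turn":0},{"gripper":-1,"x":0.4,"y":0,"z":0,"turn":0},{"gripper":-1,"x":0.1,"y":0,"z":0,"turn":0},{"gripper":-1,"x":0,"y":0,"z":0,"turn":0},{"gripper":-1,"x":0,"y":0,"z":0,"turn":0},{"gripper":-1,"x":0,"y":0,"z":0,"turn":0}])

```text
time: 15.05
tool_pos: [0.4242, 0.2471, 0.0745]
tool_rot: [0.591, -0.388, 0.591, 0.388]
force: [0.5, -0.4, -0.6]
gripper_width: 0.0194
```

Run:
```python
from h import *
s=snap("16");plan(s,[.4236,.2473,.0725]);print(s["gripper_width"],s["force"])
crop("16","scene",150,110,110,120,5,1.3)
```

```text
tilt x [ 0.  0. -1.] jaw deg 66.52 TCP [0.4242 0.247  0.0745]
cm shift tool [0.2  0.06 0.  ] len 0.21
0.019399447463843575 [ 0.43434961 -0.24271889 -0.93440711]
```

View pics/c_scene_16.png

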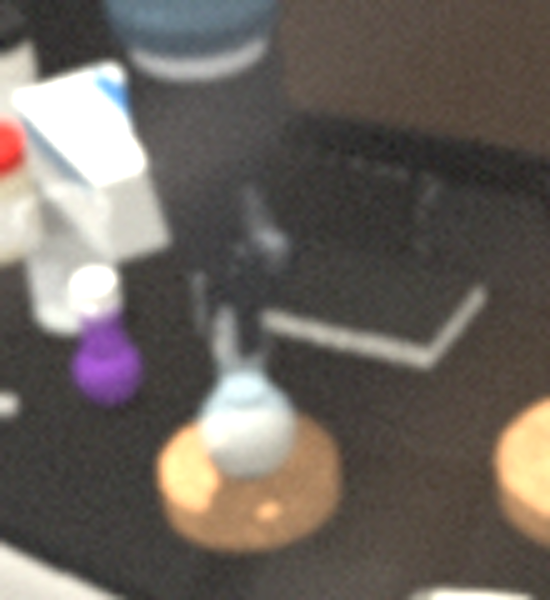

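move_arm(series=[{"gripper":-1,"x":0.1,"y":0.05,"z":0,"turn":0},{"gripper":-1,"x":0.1,"y":0,"z":0,"turn":0},{"gripper":-1,"x":0,"y":0,"z":0,"turn":0},{"gripper":-1,"x":0,"y":0,"z":0,"turn":0}])

```text
time: 15.55
tool_pos: [0.4241, 0.2475, 0.0732]
tool_rot: [0.592, -0.388, 0.591, 0.388]
force: [-0.7, -0.1, 6.5]
gripper_width: 0.0195
```

move_arm(series=[{"gripper":-1,"x":-0.05,"y":0,"z":0,"turn":0},{"gripper":-0.5,"x":0,"y":0,"z":0,"turn":0},{"gripper":-0.4,"x":0,"y":0,"z":0,"turn":0},{"gripper":-0.2,"x":0,"y":0,"z":0,"turn":0},{"gripper":0.2,"x":0,"y":0,"z":0,"turn":0},{"gripper":0.6,"x":0,"y":0,"z":0,"turn":0},{"gripper":0.6,"x":0,"y":0,"z":0,"turn":0}])

```text
time: 16.25
tool_pos: [0.4235, 0.2472, 0.0727]
tool_rot: [0.591, -0.388, 0.591, 0.388]
force: [-0.2, -0.3, 0.9]
gripper_width: 0.0684
```

Run:
```python
from h import *
s=snap("17");plan(s,[.4236,.2473,.0725]);print(s["gripper_width"],s["force"])
crop("17","scene",150,110,110,120,5,1.3)
```

```text
tilt x [-0. -0. -1.] jaw deg 66.52 TCP [0.4235 0.2472 0.0727]
cm shift tool [ 0.02 -0.    0.01] len 0.03
0.06840698808346223 [-0.70192725  0.17769548  0.32136524]
```

View pics/c_scene_17.png

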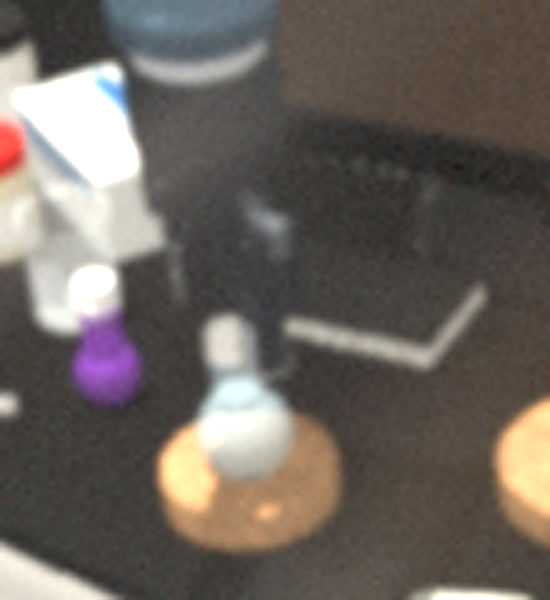

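move_arm(series=[{"gripper":0.7,"x":-1.5,"y":0,"z":0,"turn":0},{"gripper":0.7,"x":-3,"y":0,"z":0,"turn":0},{"gripper":0.7,"x":-4,"y":0,"z":0,"turn":0},{"gripper":0.7,"x":-4,"y":0,"z":0,"turn":0},{"gripper":0.7,"x":0,"y":0,"z":0,"turn":0},{"gripper":0.7,"x":0,"y":0,"z":0,"turn":0}])

```text
time: 16.95
tool_pos: [0.4241, 0.2474, 0.1988]
tool_rot: [0.592, -0.388, 0.59, 0.388]
force: [-0.1, -0.0, -1.5]
gripper_width: 0.0726
```

Run:
```python
from h import *
s=snap("18");plan(s,[.5315,-.248,.195])
crop("18","scene",150,110,110,120,5,1.3)
```

```text
tilt x [-0.002 -0.001 -1.   ] jaw deg 66.52 TCP [0.4227 0.2469 0.1967]
cm shift tool [  0.18 -29.7  -41.06] len 50.68
```

View pics/c_scene_18.png

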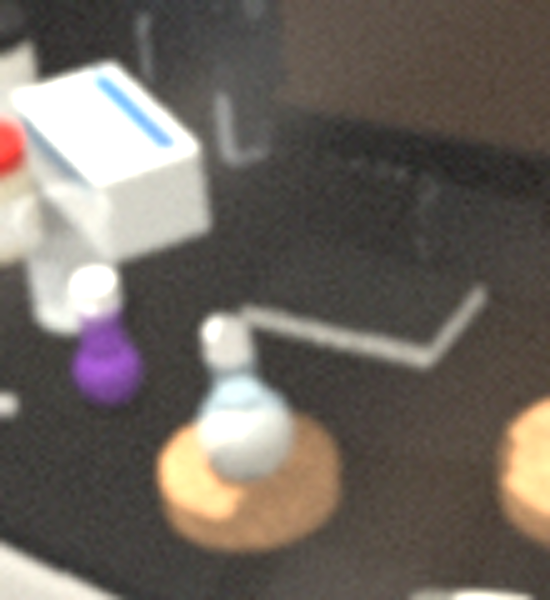

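move_arm(series=[{"gripper":0.7,"x":-0.5,"y":-1.5,"z":-2.1,"turn":0},{"gripper":0.7,"x":0,"y":-2.6,"z":-3.5,"turn":0},{"gripper":0.7,"x":0,"y":-2.6,"z":-3.6,"turn":0},{"gripper":0.7,"x":0,"y":-2.6,"z":-3.6,"turn":0},{"gripper":0.7,"x":0,"y":-2.6,"z":-3.6,"turn":0},{"gripper":0.7,"x":0,"y":-2.6,"z":-3.6,"turn":0},{"gripper":0.7,"x":0,"y":-2.6,"z":-3.6,"turn":0}])

```text
time: 17.75
tool_pos: [0.4855, -0.0389, 0.2011]
tool_rot: [0.591, -0.387, 0.592, 0.389]
force: [0.8, 1.4, 1.4]
gripper_width: 0.0726
```

move_arm(series=[{"gripper":0.7,"x":0,"y":-2.6,"z":-3.6,"turn":0},{"gripper":0.7,"x":0,"y":-2.6,"z":-3.6,"turn":0},{"gripper":0.7,"x":0,"y":-2.6,"z":-3.6,"turn":0},{"gripper":0.7,"x":0,"y":-2.6,"z":-3.6,"turn":0},{"gripper":0.7,"x":0,"y":-2.2,"z":-3.1,"turn":0},{"gripper":0.7,"x":0,"y":0,"z":0,"turn":0},{"gripper":0.7,"x":0,"y":0,"z":0,"turn":0}])

```text
time: 18.45
tool_pos: [0.5312, -0.2482, 0.2005]
tool_rot: [0.591, -0.386, 0.592, 0.389]
force: [0.5, 0.4, -1.2]
gripper_width: 0.0729
```

Run:
```python
from h import *
from rig import robot
robot.camera("top");robot.camera("top");robot.camera("top")
s=snap("19");plan(s,[.5315,-.248,.15])
crop("19","scene",330,110,130,160,4,1.7)
```

```text
tilt x [-0.  0. -1.] jaw deg 66.61 TCP [ 0.5321 -0.2467  0.2027]
cm shift tool [ 5.27 -0.   -0.14] len 5.27
```

View pics/c_scene_19.png

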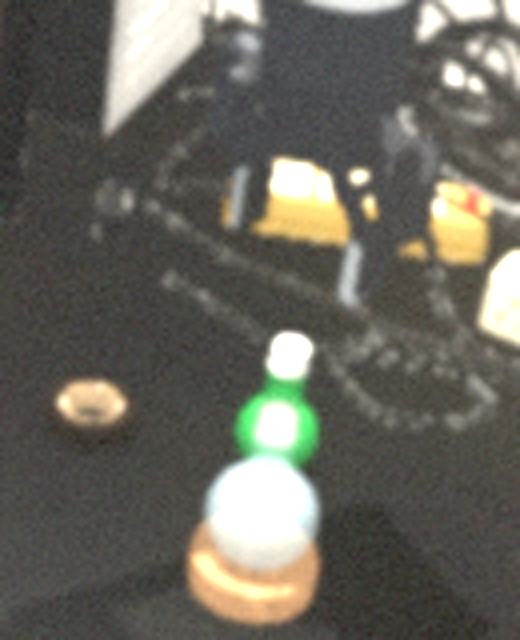

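View pics/top_19.png

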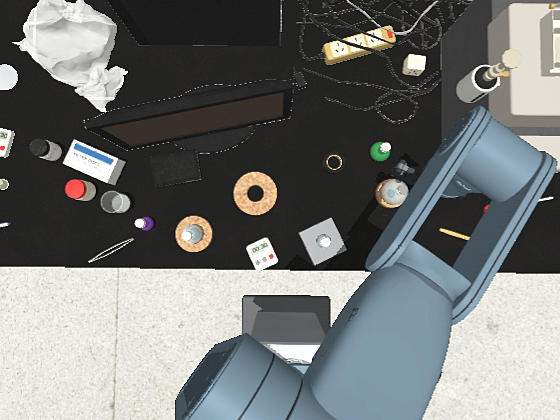

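move_arm(series=[{"gripper":0.7,"x":2,"y":0,"z":-0.1,"turn":0},{"gripper":0.7,"x":3,"y":0,"z":0,"turn":0},{"gripper":0.7,"x":1.2,"y":0,"z":0,"turn":0},{"gripper":0.7,"x":0,"y":0,"z":0,"turn":0},{"gripper":0.7,"x":0,"y":0,"z":0,"turn":0},{"gripper":0.7,"x":0,"y":0,"z":0,"turn":0}])

```text
time: 19.3
tool_pos: [0.5327, -0.2494, 0.1424]
tool_rot: [0.592, -0.389, 0.591, 0.387]
force: [-0.8, 0.6, 0.1]
gripper_width: 0.0727
```

Run:
```python
from h import *
from rig import robot
robot.camera("top");robot.camera("top")
s=snap("20");plan(s,[.5315,-.248,.0915]);print(s["force"])
crop("20","scene",340,140,110,130,5,1.7);crop("20","top",340,120,100,100,6,1.7)
w,x,y,z=s["tool_rot"];M=Ro.from_quat([x,y,z,w]).as_matrix()
print([ (a,(np.array(proj("scene",s["tool_pos"]+k*M[:,2]-.006*M[:,0]))-[340,140])*5) for a,k in(("-",-.036),("0",0),("+",.036))])
```

```text
tilt x [ 0.001 -0.001 -1.   ] jaw deg 66.52 TCP [ 0.5322 -0.2493  0.1418]
cm shift tool [5.03 0.13 0.09] len 5.03
[-0.08212227 -0.19425463  0.22426277]
[('-', array([358.01200934, 370.99724413])), ('0', array([299.48008615, 327.89891129])), ('+', array([243.17710912, 286.46888822]))]
```

View pics/c_scene_20.png

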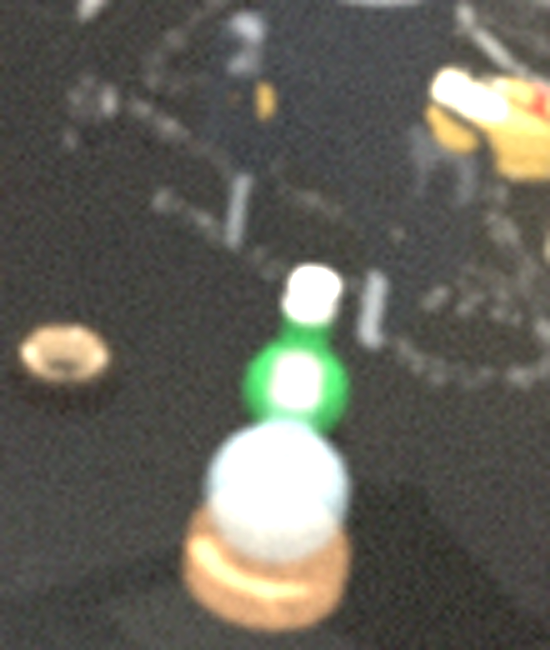

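View pics/c_top_20.png

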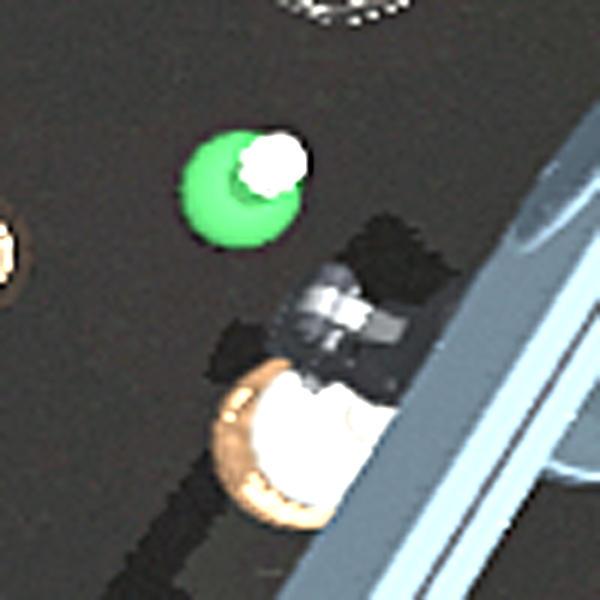

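move_arm(series=[{"gripper":0.7,"x":2,"y":0.1,"z":0.1,"turn":0},{"gripper":0.7,"x":2,"y":0,"z":0,"turn":0},{"gripper":0.4,"x":1.0,"y":0,"z":0,"turn":0},{"gripper":0.1,"x":0,"y":0,"z":0,"turn":0},{"gripper":0,"x":0,"y":0,"z":0,"turn":0},{"gripper":0,"x":0,"y":0,"z":0,"turn":0}])

```text
time: 20.1
tool_pos: [0.532, -0.2482, 0.0919]
tool_rot: [0.592, -0.388, 0.591, 0.387]
force: [-0.1, -0.6, -0.4]
gripper_width: 0.0428
```

Run:
```python
from h import *
s=snap("21");plan(s,[.5315,-.248,.0915]);print(s["force"])
crop("21","scene",340,140,110,130,5,1.7)
```

```text
tilt x [ 0.001 -0.001 -1.   ] jaw deg 66.52 TCP [ 0.5319 -0.2481  0.0918]
cm shift tool [ 0.03  0.04 -0.  ] len 0.05
[ 1.36750128e-01 -3.96000943e-02 -3.97914704e-05]
```

View pics/c_scene_21.png

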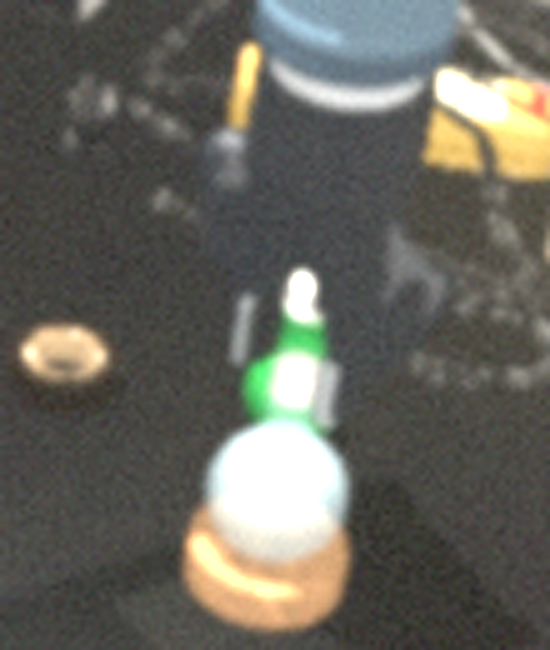

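move_arm(series=[{"gripper":-0.2,"x":0,"y":0,"z":0,"turn":0},{"gripper":-0.35,"x":0,"y":0,"z":0,"turn":0},{"gripper":-0.5,"x":0,"y":0,"z":0,"turn":0},{"gripper":-0.7,"x":0,"y":0,"z":0,"turn":0},{"gripper":-1,"x":0,"y":0,"z":0,"turn":0},{"gripper":-1,"x":0,"y":0,"z":0,"turn":0},{"gripper":-1,"x":0,"y":0,"z":0,"turn":0}])

```text
time: 20.9
tool_pos: [0.5316, -0.2479, 0.0912]
tool_rot: [0.591, -0.388, 0.591, 0.388]
force: [-1.3, -0.4, 4.2]
gripper_width: 0.0193
```

move_arm(series=[{"gripper":-1,"x":-0.5,"y":0,"z":0,"turn":0},{"gripper":-1,"x":-1.5,"y":0,"z":0,"turn":0},{"gripper":-1,"x":-3,"y":0,"z":0,"turn":0},{"gripper":-1,"x":-3,"y":0,"z":0,"turn":0},{"gripper":-1,"x":-3,"y":0,"z":0,"turn":0},{"gripper":-1,"x":-1.5,"y":0,"z":0,"turn":0},{"gripper":-1,"x":0,"y":0,"z":0,"turn":0},{"gripper":-1,"x":0,"y":0,"z":0,"turn":0}])

```text
time: 21.7
tool_pos: [0.5308, -0.2474, 0.215]
tool_rot: [0.591, -0.387, 0.591, 0.388]
force: [-0.7, -0.1, -1.5]
gripper_width: 0.0191
```

Run:
```python
from h import *
from rig import robot
robot.camera("top");robot.camera("top")
s=snap("22");plan(s,[.527,.0946,.215]);print(s["force"],s["gripper_width"])
crop("22","scene",330,110,120,160,4,1.5);crop("22","top",340,120,100,100,6,1.7)
```

```text
tilt x [-0.003  0.002 -1.   ] jaw deg 66.52 TCP [ 0.5306 -0.2472  0.2141]
cm shift tool [-2.000e-02  1.394e+01  3.121e+01] len 34.18
[ 0.43746203  0.93161696 -1.81256302] 0.01978673871847489
```

View pics/c_scene_22.png

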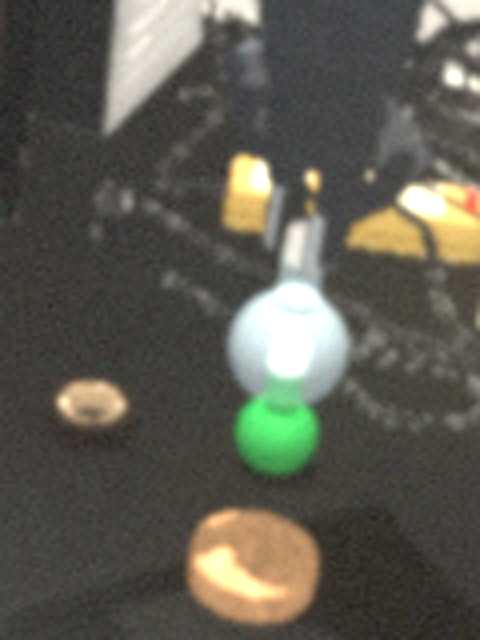

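move_arm(series=[{"gripper":-1,"x":0,"y":0.7,"z":1.5,"turn":0},{"gripper":-1,"x":0,"y":1.5,"z":3.3,"turn":0},{"gripper":-1,"x":0,"y":1.9,"z":4.2,"turn":0},{"gripper":-1,"x":0,"y":1.9,"z":4.3,"turn":0},{"gripper":-1,"x":0,"y":1.9,"z":4.3,"turn":0},{"gripper":-1,"x":0,"y":1.9,"z":4.3,"turn":0},{"gripper":-1,"x":0,"y":1.9,"z":4.2,"turn":0},{"gripper":-1,"x":0,"y":1.5,"z":3.3,"turn":0}])

```text
time: 22.7
tool_pos: [0.526, 0.0782, 0.2155]
tool_rot: [0.591, -0.388, 0.591, 0.389]
force: [0.4, -0.4, -0.8]
gripper_width: 0.0193
```

move_arm(series=[{"gripper":-1,"x":0,"y":0.7,"z":1.8,"turn":0},{"gripper":-1,"x":0,"y":0,"z":0,"turn":0},{"gripper":-1,"x":2,"y":0,"z":0,"turn":0},{"gripper":-1,"x":3,"y":0,"z":0,"turn":0},{"gripper":-1,"x":3,"y":0,"z":0,"turn":0},{"gripper":-1,"x":2,"y":0,"z":0,"turn":0},{"gripper":-1,"x":0,"y":0,"z":0,"turn":0},{"gripper":-1,"x":0,"y":0,"z":0,"turn":0}])

```text
time: 23.5
tool_pos: [0.5279, 0.0935, 0.116]
tool_rot: [0.591, -0.388, 0.592, 0.388]
force: [1.1, 0.6, 0.1]
gripper_width: 0.0195
```

Run:
```python
from h import *
from rig import robot
robot.camera("top");robot.camera("top");robot.camera("top")
s=snap("23");plan(s,[.5272,.0946,.0852]);print(s["force"],s["gripper_width"])
crop("23","scene",210,90,120,140,5,1.4)
```

```text
tilt x [ 0.002 -0.    -1.   ] jaw deg 66.52 TCP [0.529  0.0938 0.1171]
cm shift tool [3.19 0.2  0.  ] len 3.2
[ 0.20972054 -0.0945876  -1.59090626] 0.01912176881525406
```

View pics/c_scene_23.png

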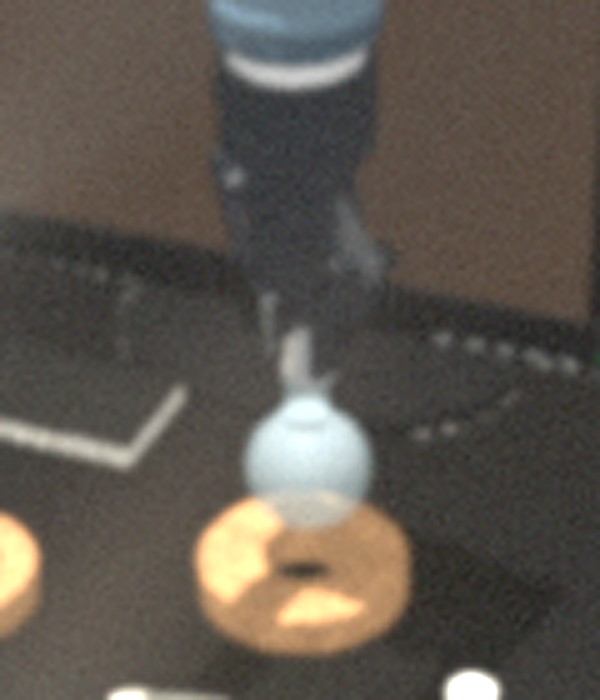

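move_arm(series=[{"gripper":-1,"x":1.2,"y":0.1,"z":0,"turn":0},{"gripper":-1,"x":1,"y":0,"z":0,"turn":0},{"gripper":-1,"x":0.5,"y":0,"z":0,"turn":0},{"gripper":-1,"x":0.2,"y":0,"z":0,"turn":0},{"gripper":-1,"x":0,"y":0,"z":0,"turn":0},{"gripper":-1,"x":0,"y":0,"z":0,"turn":0},{"gripper":-1,"x":0,"y":0,"z":0,"turn":0},{"gripper":-1,"x":0,"y":0,"z":0,"turn":0}])

```text
time: 24.55
tool_pos: [0.5272, 0.0943, 0.0868]
tool_rot: [0.591, -0.388, 0.591, 0.388]
force: [-1.3, 0.3, -1.1]
gripper_width: 0.0196
```

Run:
```python
from h import *
s=snap("24");plan(s,[.5272,.0946,.0852]);print(s["force"],s["gripper_width"])
crop("24","scene",210,90,120,140,5,1.4)
```

```text
tilt x [ 0. -0. -1.] jaw deg 66.52 TCP [0.5272 0.0943 0.0869]
cm shift tool [0.17 0.01 0.03] len 0.17
[-0.06323557  0.29463765 -1.56625496] 0.01956773376068097
```

View pics/c_scene_24.png

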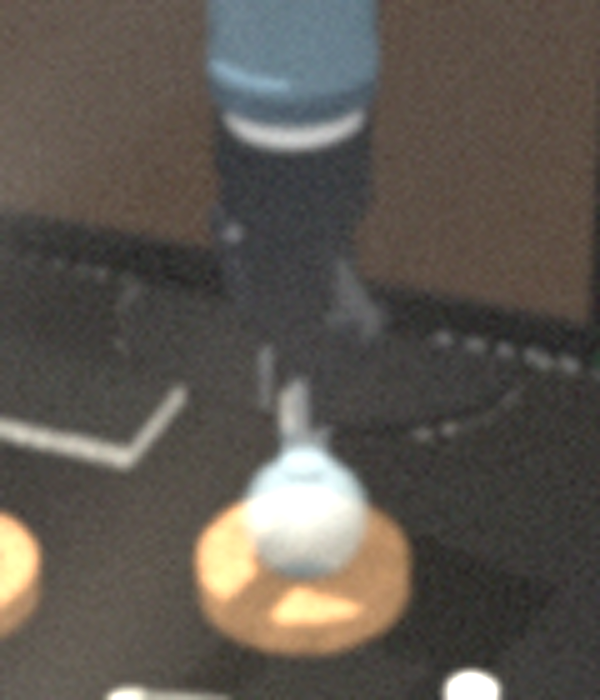

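move_arm(series=[{"gripper":-1,"x":0.1,"y":0,"z":0,"turn":0},{"gripper":-1,"x":0.05,"y":0,"z":0,"turn":0},{"gripper":-1,"x":0,"y":0,"z":0,"turn":0},{"gripper":-1,"x":0,"y":0,"z":0,"turn":0}])

```text
time: 25.05
tool_pos: [0.5278, 0.0943, 0.0861]
tool_rot: [0.592, -0.388, 0.591, 0.387]
force: [-2.4, 0.3, 5.8]
gripper_width: 0.0195
```

move_arm(series=[{"gripper":-1,"x":0,"y":0.1,"z":0,"turn":0},{"gripper":-1,"x":0,"y":0,"z":0,"turn":0},{"gripper":-0.5,"x":0,"y":0,"z":0,"turn":0},{"gripper":-0.4,"x":0,"y":0,"z":0,"turn":0},{"gripper":-0.2,"x":0,"y":0,"z":0,"turn":0},{"gripper":0.2,"x":0,"y":0,"z":0,"turn":0},{"gripper":0.6,"x":0,"y":0,"z":0,"turn":0},{"gripper":0.6,"x":0,"y":0,"z":0,"turn":0}])

```text
time: 25.85
tool_pos: [0.5262, 0.0946, 0.0851]
tool_rot: [0.591, -0.388, 0.591, 0.388]
force: [-0.2, -0.3, -0.4]
gripper_width: 0.0681
```

Run:
```python
from h import *
s=snap("25");plan(s,[.5272,.0946,.0852]);print(s["force"],s["gripper_width"])
crop("25","scene",210,90,120,140,5,1.4)
```

```text
tilt x [-0.  0. -1.] jaw deg 66.52 TCP [0.5262 0.0947 0.0852]
cm shift tool [ 0.   -0.09  0.03] len 0.1
[-0.91389211  0.7705359   0.36700729] 0.06815311976152975
```

View pics/c_scene_25.png

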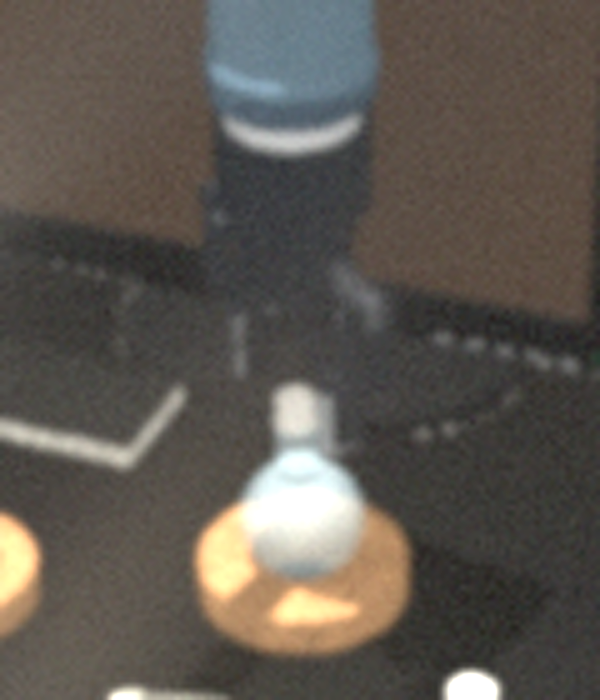

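move_arm(series=[{"gripper":0.7,"x":-1.5,"y":0,"z":0,"turn":0},{"gripper":0.7,"x":-3,"y":0,"z":0,"turn":0},{"gripper":0.7,"x":-4,"y":0,"z":0,"turn":0},{"gripper":0.7,"x":-2,"y":0,"z":0,"turn":0},{"gripper":0.7,"x":0,"y":0,"z":0,"turn":0},{"gripper":0.7,"x":0,"y":0,"z":0,"turn":0},{"gripper":0.7,"x":0,"y":0,"z":0,"turn":0}])

```text
time: 26.65
tool_pos: [0.5252, 0.0947, 0.1888]
tool_rot: [0.59, -0.387, 0.592, 0.388]
force: [-0.3, -0.0, -0.2]
gripper_width: 0.0727
```

Run:
```python
from h import *
s=snap("26");plan(s,[.4092,-.0769,.19])
crop("26","scene",210,110,120,140,5,1.4)
```

```text
tilt x [-0.003  0.    -1.   ] jaw deg 66.52 TCP [0.5253 0.0947 0.1888]
cm shift tool [ -0.09   3.81 -20.36] len 20.72
```

View pics/c_scene_26.png

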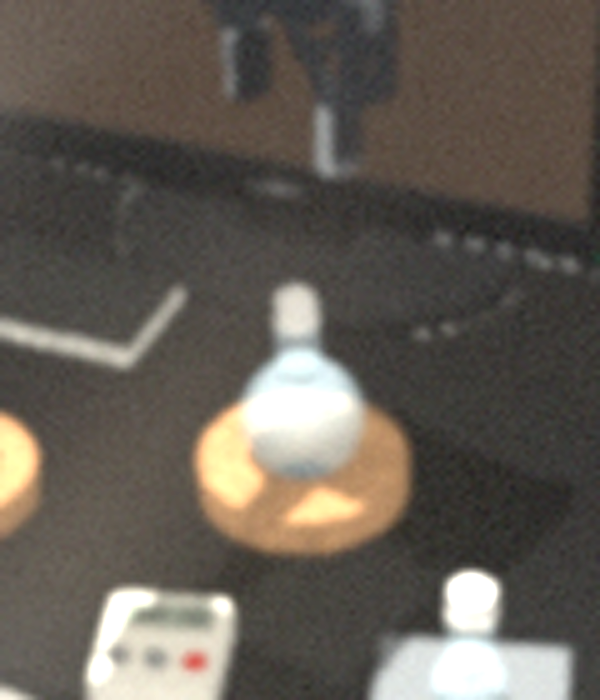

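Large flask is seated on the large ring. Next I go back to the small flask on the rest.

move_arm(series=[{"gripper":0.7,"x":0,"y":0.5,"z":-2.4,"turn":0},{"gripper":0.7,"x":0,"y":0.8,"z":-4.2,"turn":0},{"gripper":0.7,"x":0,"y":0.8,"z":-4.5,"turn":0},{"gripper":0.7,"x":0,"y":0.8,"z":-4.5,"turn":0},{"gripper":0.7,"x":0,"y":0.6,"z":-3.2,"turn":0},{"gripper":0.7,"x":0,"y":0.3,"z":-1.6,"turn":0},{"gripper":0.7,"x":0,"y":0,"z":0,"turn":0},{"gripper":0.7,"x":0,"y":0,"z":0,"turn":0}])

```text
time: 27.55
tool_pos: [0.4101, -0.0772, 0.1899]
tool_rot: [0.592, -0.387, 0.592, 0.388]
force: [-0.3, 0.1, -0.4]
gripper_width: 0.0725
```

move_arm(series=[{"gripper":0.7,"x":2,"y":0,"z":0,"turn":0},{"gripper":0.7,"x":4,"y":0,"z":0,"turn":0},{"gripper":0.7,"x":2,"y":0,"z":0,"turn":0},{"gripper":0.7,"x":0,"y":0,"z":0,"turn":0},{"gripper":0.7,"x":0,"y":0,"z":0,"turn":0},{"gripper":0.7,"x":0,"y":0,"z":0,"turn":0}])

```text
time: 28.15
tool_pos: [0.4115, -0.0773, 0.1115]
tool_rot: [0.592, -0.389, 0.591, 0.387]
force: [-0.4, 0.2, -0.1]
gripper_width: 0.0727
```

Run:
```python
from h import *
from rig import robot
robot.camera("top");robot.camera("top")
s=snap("27");plan(s,[.4092,-.0769,.0584])
crop("27","scene",250,170,100,110,5,1.5)
```

```text
tilt x [ 0.002 -0.001 -1.   ] jaw deg 66.53 TCP [ 0.4109 -0.0775  0.1112]
cm shift tool [ 5.28  0.19 -0.01] len 5.29
```

View pics/c_scene_27.png

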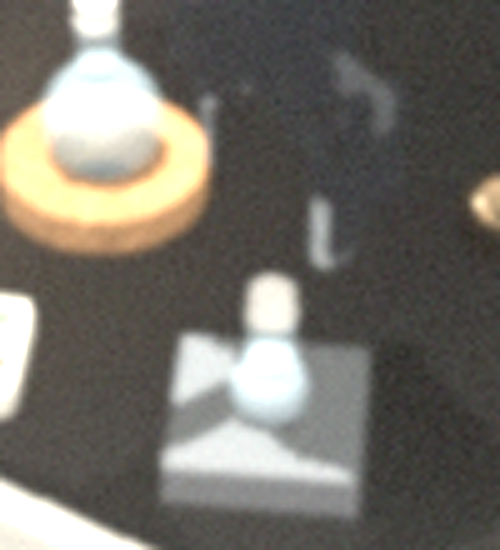

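move_arm(series=[{"gripper":0.7,"x":2,"y":0.15,"z":0,"turn":0},{"gripper":0.7,"x":2.2,"y":0,"z":0,"turn":0},{"gripper":0.4,"x":1.0,"y":0,"z":0,"turn":0},{"gripper":0.1,"x":0,"y":0,"z":0,"turn":0},{"gripper":0,"x":0,"y":0,"z":0,"turn":0},{"gripper":0,"x":0,"y":0,"z":0,"turn":0},{"gripper":0,"x":0,"y":0,"z":0,"turn":0}])

```text
time: 29.05
tool_pos: [0.4094, -0.077, 0.0591]
tool_rot: [0.592, -0.388, 0.591, 0.387]
force: [1.0, 0.3, -0.1]
gripper_width: 0.0428
```

move_arm(series=[{"gripper":-0.2,"x":0,"y":0,"z":0,"turn":0},{"gripper":-0.35,"x":0,"y":0,"z":0,"turn":0},{"gripper":-0.5,"x":0,"y":0,"z":0,"turn":0},{"gripper":-0.7,"x":0,"y":0,"z":0,"turn":0},{"gripper":-1,"x":0,"y":0,"z":0,"turn":0},{"gripper":-1,"x":0,"y":0,"z":0,"turn":0},{"gripper":-1,"x":0,"y":0,"z":0,"turn":0}])

```text
time: 29.75
tool_pos: [0.409, -0.0767, 0.0584]
tool_rot: [0.591, -0.388, 0.591, 0.388]
force: [1.2, 0.6, 2.5]
gripper_width: 0.0192
```

move_arm(series=[{"gripper":-1,"x":-0.5,"y":0,"z":0,"turn":0},{"gripper":-1,"x":-1.5,"y":0,"z":0,"turn":0},{"gripper":-1,"x":-3,"y":0,"z":0,"turn":0},{"gripper":-1,"x":-3,"y":0,"z":0,"turn":0},{"gripper":-1,"x":-3,"y":0,"z":0,"turn":0},{"gripper":-1,"x":-1,"y":0,"z":0,"turn":0},{"gripper":-1,"x":0,"y":0,"z":0,"turn":0},{"gripper":-1,"x":0,"y":0,"z":0,"turn":0}])

```text
time: 30.55
tool_pos: [0.408, -0.0764, 0.1772]
tool_rot: [0.591, -0.387, 0.592, 0.388]
force: [-0.6, 0.4, -0.8]
gripper_width: 0.0193
```

Run:
```python
from h import *
from rig import robot
robot.camera("top")
s=snap("28");plan(s,[.5315,-.248,.18]);print(s["gripper_width"],s["force"])
crop("28","scene",250,130,120,150,4,1.5)
t=cv2.imread("pics/top_28.png");cv2.imwrite("pics/t28.png",cv2.resize(t[150:230,350:440],None,fx=6,fy=6,interpolation=cv2.INTER_CUBIC))
```

```text
tilt x [-0.003  0.001 -1.   ] jaw deg 66.52 TCP [ 0.4078 -0.0763  0.1768]
cm shift tool [ -0.38 -18.19 -10.82] len 21.17
0.019576510315530704 [-0.37691693  0.32503523 -0.98783454]
```

View pics/c_scene_28.png

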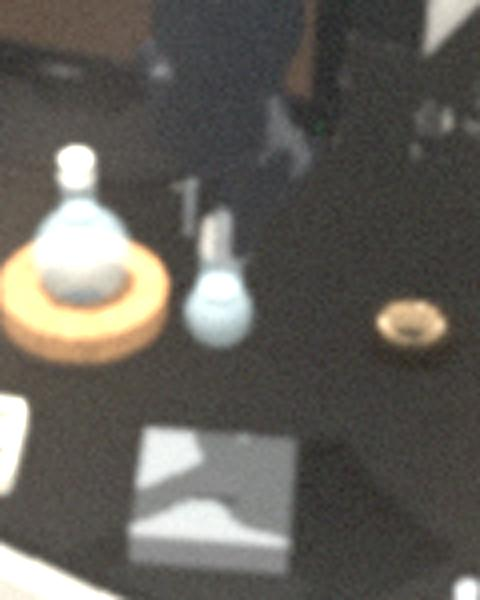

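View pics/t28.png

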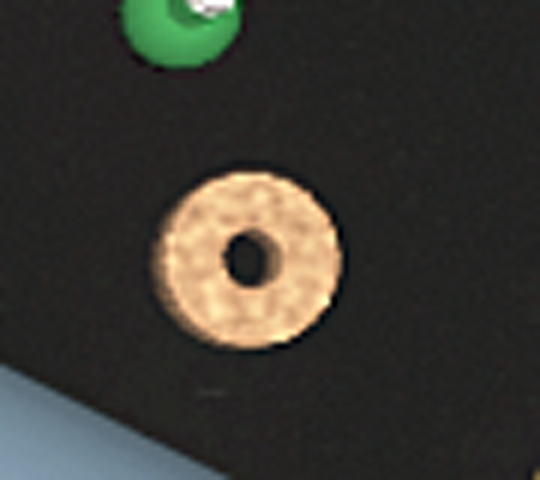

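Run:
```python
from h import *
print(atz(ray("top",391.8,192.8),.022))
crop("28","scene",360,210,70,70,8,1.6)
```

```text
[ 0.53105716 -0.24673295  0.022     ]
```

View pics/c_scene_28.png

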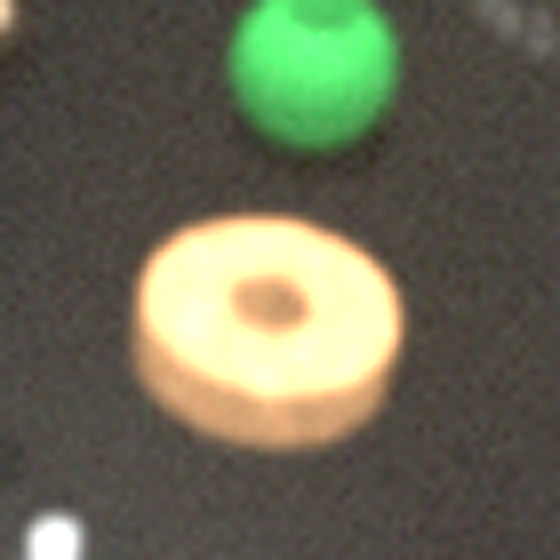

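move_arm(series=[{"gripper":-1,"x":0,"y":-1.6,"z":-1.0,"turn":0},{"gripper":-1,"x":0,"y":-2.8,"z":-1.7,"turn":0},{"gripper":-1,"x":0,"y":-3.4,"z":-2.0,"turn":0},{"gripper":-1,"x":0,"y":-3.6,"z":-2.1,"turn":0},{"gripper":-1,"x":0,"y":-3.4,"z":-2.0,"turn":0},{"gripper":-1,"x":0,"y":-2.2,"z":-1.3,"turn":0},{"gripper":-1,"x":0,"y":-1.2,"z":-0.7,"turn":0},{"gripper":-1,"x":0,"y":0,"z":0,"turn":0}])

```text
time: 31.5
tool_pos: [0.5335, -0.2509, 0.1766]
tool_rot: [0.591, -0.387, 0.592, 0.388]
force: [0.2, 0.3, -0.1]
gripper_width: 0.019
```

Run:
```python
from h import *
from rig import robot
print(atz(ray("scene",393.3,247.6),.022))
for i in range(6): robot.camera("top")
s=snap("29");plan(s,[.5315,-.2482,.0584]);print(s["gripper_width"],s["force"])
crop("29","scene",340,130,100,150,5,1.6)
```

```text
[ 0.53226038 -0.25077894  0.022     ]
tilt x [ 0. -0. -1.] jaw deg 66.56 TCP [ 0.5325 -0.2477  0.1787]
cm shift tool [12.03  0.07 -0.09] len 12.03
0.019496223232494194 [-1.13180935 -0.22184067 -0.55408288]
```

View pics/c_scene_29.png

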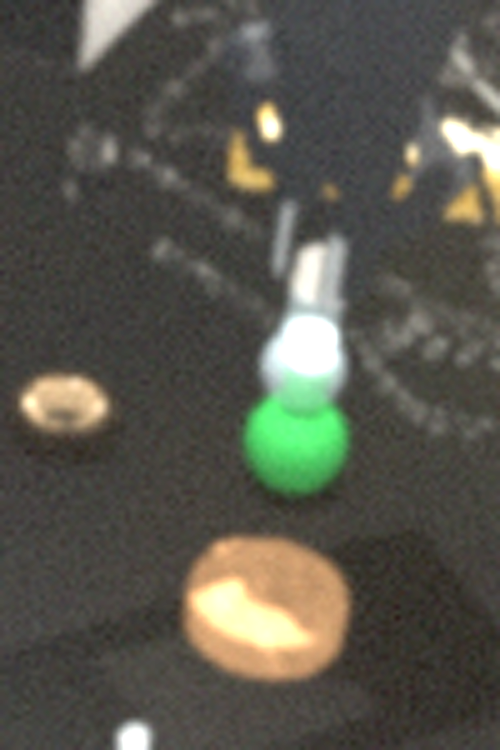

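Descend to about 2 cm above, then check.

move_arm(series=[{"gripper":-1,"x":2,"y":0,"z":-0.05,"turn":0},{"gripper":-1,"x":3,"y":0,"z":0,"turn":0},{"gripper":-1,"x":3,"y":0,"z":0,"turn":0},{"gripper":-1,"x":2,"y":0,"z":0,"turn":0},{"gripper":-1,"x":0,"y":0,"z":0,"turn":0},{"gripper":-1,"x":0,"y":0,"z":0,"turn":0},{"gripper":-1,"x":0,"y":0,"z":0,"turn":0}])

```text
time: 32.6
tool_pos: [0.5335, -0.2493, 0.08]
tool_rot: [0.592, -0.389, 0.591, 0.387]
force: [1.1, 0.1, -0.2]
gripper_width: 0.0194
```

Run:
```python
from h import *
from rig import robot
for i in range(3): robot.camera("top")
s=snap("30");plan(s,[.5315,-.2482,.0584]);print(s["gripper_width"],s["force"])
crop("30","scene",350,180,80,100,6,1.6)
```

```text
tilt x [ 0.001 -0.001 -1.   ] jaw deg 66.52 TCP [ 0.5329 -0.249   0.0793]
cm shift tool [2.09 0.17 0.02] len 2.09
0.019053506054870786 [-0.49115996 -0.88305688 -0.59493704]
```

View pics/c_scene_30.png

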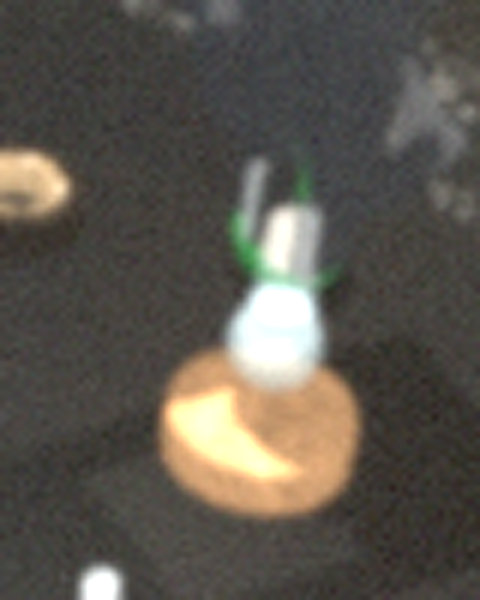

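Run:
```python
from h import *
b=atz(ray("scene",350+276.5/6-.5,180+340.5/6-.5),.0559);print(b, "vs hole", atz(ray("scene",393.3,247.6),.022))
```

```text
[ 0.53470388 -0.2507846   0.0559    ] vs hole [ 0.53226038 -0.25077894  0.022     ]
```

move_arm(series=[{"gripper":-1,"x":0.8,"y":0.18,"z":0,"turn":0},{"gripper":-1,"x":0.6,"y":0,"z":0,"turn":0},{"gripper":-1,"x":0.4,"y":0,"z":0,"turn":0},{"gripper":-1,"x":0.1,"y":0,"z":0,"turn":0},{"gripper":-1,"x":0,"y":0,"z":0,"turn":0},{"gripper":-1,"x":0,"y":0,"z":0,"turn":0},{"gripper":-1,"x":0,"y":0,"z":0,"turn":0},{"gripper":-1,"x":0,"y":0,"z":0,"turn":0}])

```text
time: 33.65
tool_pos: [0.5309, -0.2482, 0.0594]
tool_rot: [0.591, -0.388, 0.591, 0.388]
force: [1.2, -1.2, 0.6]
gripper_width: 0.0194
```

Run:
```python
from h import *
from rig import robot
s=snap("31");plan(s,[.5315,-.2482,.0584]);print(s["gripper_width"],s["force"])
crop("31","scene",350,180,80,100,6,1.6)
```

```text
tilt x [ 0. -0. -1.] jaw deg 66.52 TCP [ 0.5309 -0.2482  0.0594]
cm shift tool [ 0.1  -0.05  0.02] len 0.11
0.019377118664570345 [ 1.28986269 -0.67479422  0.97339473]
```

View pics/c_scene_31.png

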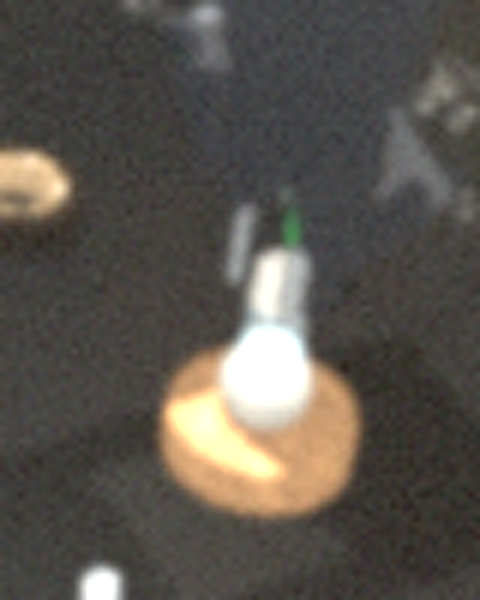

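move_arm(series=[{"gripper":-1,"x":0.05,"y":-0.05,"z":0,"turn":0},{"gripper":-1,"x":0.05,"y":0,"z":0,"turn":0},{"gripper":-1,"x":0,"y":0,"z":0,"turn":0},{"gripper":-1,"x":0,"y":0,"z":0,"turn":0}])

```text
time: 34.15
tool_pos: [0.5317, -0.2485, 0.059]
tool_rot: [0.591, -0.388, 0.591, 0.387]
force: [0.9, -0.6, 5.1]
gripper_width: 0.019
```

move_arm(series=[{"gripper":-0.5,"x":0,"y":0,"z":0,"turn":0},{"gripper":-0.4,"x":0,"y":0,"z":0,"turn":0},{"gripper":-0.2,"x":0,"y":0,"z":0,"turn":0},{"gripper":0.2,"x":0,"y":0,"z":0,"turn":0},{"gripper":0.5,"x":0,"y":0,"z":0,"turn":0},{"gripper":0.5,"x":0,"y":0,"z":0,"turn":0}])

```text
time: 34.75
tool_pos: [0.5311, -0.248, 0.058]
tool_rot: [0.591, -0.388, 0.591, 0.388]
force: [-1.2, 0.0, 0.1]
gripper_width: 0.0638
```

Run:
```python
from h import *
from rig import robot
s=snap("32");plan(s,[.5315,-.2482,.0584]);print(s["gripper_width"],s["force"])
crop("32","scene",350,180,80,100,6,1.6)
```

```text
tilt x [-0.  0. -1.] jaw deg 66.52 TCP [ 0.5312 -0.2481  0.0582]
cm shift tool [-0.02 -0.03  0.01] len 0.04
0.0638134105550443 [0.05422067 0.35384569 0.7718608 ]
```

View pics/c_scene_32.png

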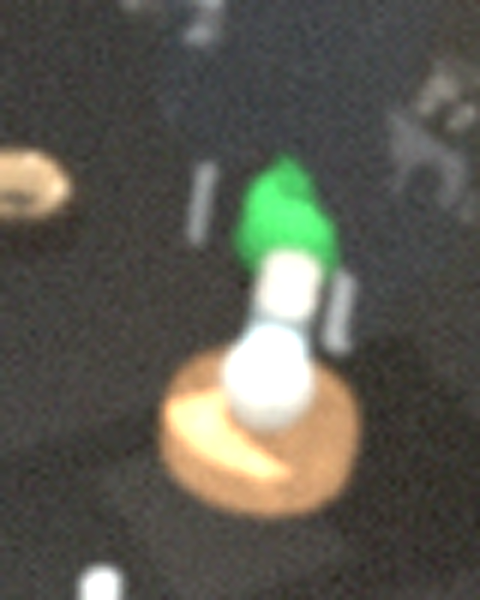

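Released and upright. I retreat up and then away towards the robot, over the rest area.

move_arm(series=[{"gripper":0.5,"x":-1.5,"y":0,"z":0,"turn":0},{"gripper":0.5,"x":-3,"y":0,"z":0,"turn":0},{"gripper":0.5,"x":-4,"y":0,"z":0,"turn":0},{"gripper":0.5,"x":-4,"y":0,"z":0,"turn":0},{"gripper":0.5,"x":-3,"y":0,"z":0,"turn":0},{"gripper":0.5,"x":-2,"y":2,"z":2,"turn":0},{"gripper":0.5,"x":0,"y":3,"z":3,"turn":0},{"gripper":0.5,"x":0,"y":3,"z":3,"turn":0}])

```text
time: 35.65
tool_pos: [0.4896, -0.1424, 0.2341]
tool_rot: [0.592, -0.388, 0.591, 0.387]
force: [1.2, 1.0, 0.1]
gripper_width: 0.0642
```

move_arm(series=[{"gripper":0.5,"x":0,"y":3,"z":3,"turn":0},{"gripper":0.5,"x":0,"y":3,"z":3,"turn":0},{"gripper":0.5,"x":0,"y":2,"z":2,"turn":0},{"gripper":0.5,"x":0,"y":0,"z":0,"turn":0},{"gripper":0.5,"x":0,"y":0,"z":0,"turn":0},{"gripper":0.5,"x":0,"y":0,"z":0,"turn":0}])

```text
time: 36.25
tool_pos: [0.4488, -0.0385, 0.2334]
tool_rot: [0.591, -0.388, 0.591, 0.387]
force: [-0.2, -0.2, 0.3]
gripper_width: 0.0639
```

Run:
```python
from h import *
from rig import robot
for i in range(5): robot.camera("top")
s=snap("33");print(s["tool_pos"],s["qvel"].round(3),s["time"])
t=cv2.imread("pics/top_33.png");cv2.imwrite("pics/f1.png",cv2.resize(t[150:270,150:430],None,fx=2.8,fy=2.8,interpolation=cv2.INTER_CUBIC))
t=cv2.imread("pics/scene_33.png");cv2.imwrite("pics/f2.png",cv2.resize(t[140:310,150:420],None,fx=2.9,fy=2.9,interpolation=cv2.INTER_CUBIC))
```

```text
[ 0.44835504 -0.03820604  0.23310607] [ 0.003 -0.005  0.003 -0.002 -0.     0.003] 36.6
```

View pics/f1.png

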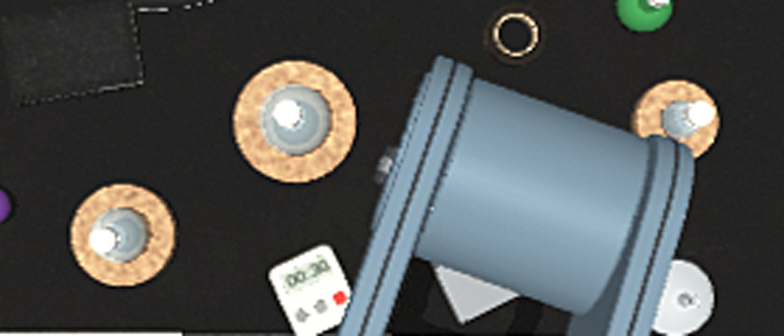

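View pics/f2.png

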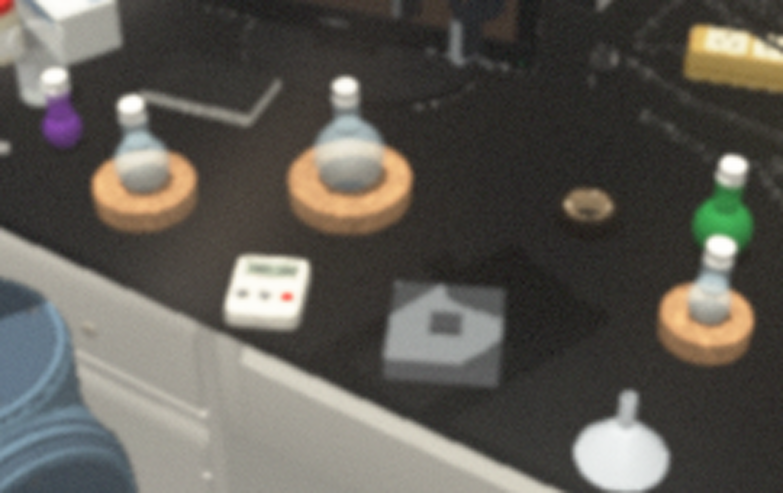

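Run:
```python
from h import *
np.set_printoptions(precision=4,suppress=True)
t=cv2.imread("pics/top_33.png");s=cv2.imread("pics/scene_33.png")
row=lambda im,pts,w=24:np.hstack([cv2.resize(im[y-w//2:y+w//2,x-w//2:x+w//2],None,fx=10,fy=10,interpolation=cv2.INTER_CUBIC) for x,y in pts])
cv2.imwrite("pics/g.png",np.vstack([row(t,[(187,235),(253,190),(399,190)]),row(s,[(195,178),(269,171),(397,226)])]))
# prediction of stopper tops if upright on ring axes (mid estimates)
for n,P in(("M",[.4237,.2473,.109]),("L",[.527,.0946,.122]),("S",[.5315,-.2482,.095])): print(n,proj("top",P),proj("scene",P))
```

```text
M [187.75   233.2733] [195.4121 174.2943]
L [253.9267 189.2292] [268.7091 168.6858]
S [399.9321 190.1269] [396.1916 223.774 ]
```

View pics/g.png

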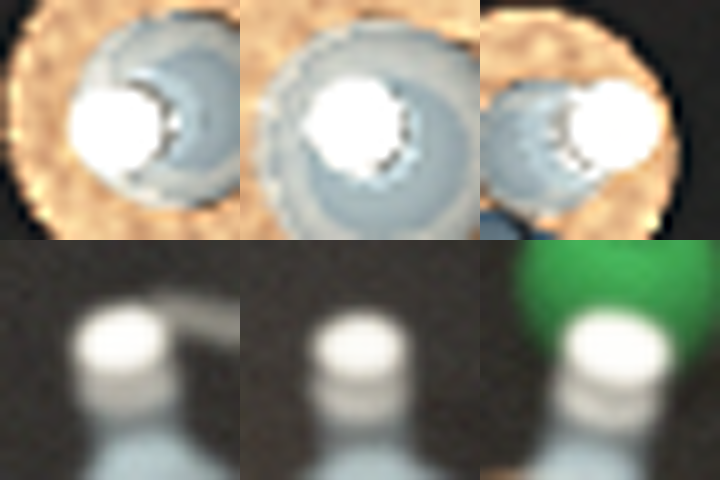

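Run:
```python
from rig import robot
print(robot.finish_job())
```

```text
the job is handed in; nothing more can be done
None
```

All three flasks now stand upright and released on the rings of their own size, and I handed the job in at about 37 s. The hand-in gives no verdict.

- **Moves:** I parked the small flask on the rest, then moved the medium to the medium ring, the large to the large ring and the small to the small ring. For the three final placings I lowered each flask until the wrist showed about 5–6 N, then released it. On the rest the contact was hardly noticeable, under 1 N.
- **Last checks:** In the final pictures, each stopper lies within about 3 px (roughly 5 mm or less) of where an upright, centred flask should appear. The medium flask shows the largest offset, about 3 px in the top view. The timer, tape roll, funnel and the purple and green look-alikes show no visible shift by eye, though I did not measure them. The arm is clear of everything.
- **Disagreement:** The two cameras disagreed by 4–6 mm, mostly in y, which is more than the stated 2 mm. I used the midpoint, and each flask closed into the grip with no sign of misalignment. The rim and seated heights I used came from the text, checked by triangulating the stopper tops to about 2 mm.

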